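Feed a tube carrier down the chute to its stop

ROBOT

A 6-joint arm with a two-finger parallel gripper is mounted at the origin on a cart in front of the work surface, level with it; the furniture and walls round the work are solid. World frame = base frame: x ahead of the robot, y to its left, z up, the work surface at z = 0. Lengths are in m, angles in rad, forces in N, time in s.
With the tool pointing down it reaches from about 0.35 to 0.85 m from the base axis. Payload 8.1 kg.
Tool frame: the origin (TCP) lies at the very end of the fingers, on their centre line; the grasp point (between the pads) lies 19 mm behind it; z points along the fingers, y is the direction in which the jaws open and shut (so a half turn about z gives the same grasp; the last joint's range is limited). The gripper opens to 93 mm and grips with 3 to 60 N. Pads are 15 mm wide; open, the fingers measure 128 mm over their backs; the gripper's body (75 mm by 188 mm) begins 65 mm behind the grasp point.
Start: joints at [-1.366, 0.13, 1.488, -0, 1.523, -0.085], TCP at [0.171, -0.575, 0.219] pointing down, gripper open.
Joint ranges: [-2.96, 2.96], [-0.89, 2.26], [0.02, 2.5], [-1.34, 4.48], [0, 2.73], [-2.66, 2.66]. Speed limits (rad/s): [2.39, 2.39, 2.79, 3.14, 3.14, 3.14].

INTERFACE

Orientations are given as a rotation vector (axis times angle).
In Python, from plant import robot gives the robot as it stands.
- The arm moves only by the shell command python3 -m pendant 'ROWS' [OPENING] [FORCE]. ROWS is JSON, a list of rows, each an object with "delta_pos": the shift along the tool's x, y, z in m, a list of three; "spin": the turn about the tool's z in rad. In form: [{"delta_pos": [dx, dy, dz], "spin": spin}, ...]. A call has 1 to 10 rows; each row is the pose to reach, as a shift and turn from the pose measured when the call began, along the tool's axes at that moment; what a row does not reach only later rows make up. A row lasts 1/10 s, in which the tool goes at most 50 mm and 8.59 degrees, less where a joint would pass 70% of its speed; a pose out of reach is approached as far as the arm can. A call with a gripper value outside its range is refused whole. OPENING is the closure, from -1 (fully open) to 1 (shut), set as the call begins (- or left out, the last holds). The fingers move at their own pace and stop on an object; FORCE is the grip in N (left out, the last holds). Time passes only in rows, so rows that repeat a pose let the fingers close. It gives the time, the measured TCP pose, the force and the opening at its end, in the units of the state.
- robot.read_state(): the state, without advancing time (a new reading comes with each control period).
- robot.read_camera(name): name is "scene" or "top" or "wrist"; returns a dict with "color" (420x560x3 uint8, blue, green, red), "camera_matrix" (3x3 intrinsics, pixels), "R" (3x3) and "t" (3): a world point X has camera coordinates R X + t. Camera axes: x right, y down, z forward; pixel columns grow to the right and rows downward; lengths in m; the calibration is good to about 2 mm. A picture is of the moment at which its call begins. There is no depth.
- robot.close_job(): hands the job in, once; it reports no verdict.
Trained networks look in the newest picture that a camera, given by its name, has taken for a name from the list of things; names that differ only in an ending like _2 or _b are one class to them, and where a whole thing is asked for, a point or a joint stands for the part that bears it (a point fixed in the world has none). Each returns a list of dicts, best first, with "score" (0 to 1); they miss things now and then, are a little off and sometimes report something else, mostly with a low value. They report only what shows in the picture. A call takes as long as a camera call.
- robot.outline_of(camera, label): "mask" (420x560 bool, what is visible of it).
- robot.mark_of(camera, label): "location" ([x, y, z] in m, in the coordinates of the camera as it stood for that picture, good to about 4 mm: a listed point, or the origin of a listed thing).
The state is a dict: "t": time; "q": joint angles; "dq": joint speeds; "joint_torque": joint torques, N m; "tool_pos": TCP position; "orientation": TCP orientation; "force": force on the tool from outside, world axes, zero at the start; "wrist_torque": the same for the moment, N m; "opening": finger opening in m.
Only numpy, scipy, OpenCV 4.12 (cv2) and the standard library are available. Lean on these libraries where they do the work, as an engineer would, in place of code of your own. Each camera call takes 0.05 s, during which the arm holds its last target.

TASK

Pick up the blue and white tube carrier puck, set it down gently in the wide upper mouth of the sloped feed chute, then push it down the chute past the orange spring brake until it presses lightly against the red sprung stop, so that the stop plate is pushed back about 4 mm (about half of its travel) and is held there by the puck when you let go. Do not slam or ram it: the stop plate must never be driven near the end of its travel, and the loose dropper bottle and the low glass weighing bottle must be left alone.

Things in the scene. Friction and masses are not known exactly. Their poses are not given: they have to be found in the camera images.
- puck_mid (a point): Centre (half-way up, 28 mm above the underside) of the loose tube carrier puck, about 250 g. Blue round base 52 mm in diameter, 22 mm high, with a dark band; on it a white collar 34 mm in diameter, from 22 to 56 mm above the underside: grasp it there. z is the puck's axis, upright at the start.
- chute: Fixed sloped aluminium chute on a low stand. Origin: middle of the channel's floor surface, 62 mm above the bench. x across the channel, y UPHILL along it, z square to its floor. Slope 0.26 rad; floor y = -148 to +142 mm, too rough for the puck to slide by itself. Side walls 4 mm thick rise 14 mm above the floor, 56 mm apart inside below y = +30 mm.
- chute_mouth (a point): On the floor in the middle of the wide mouth, at y = +100 mm of the chute, same axes. Set the puck's underside centre here, its axis square to the floor. The mouth is 64 mm wide inside from y = +60 to +142 mm, open at the upper end; it narrows to 56 mm at y = +30 mm.
- brake_start (a point): Where the orange sprung brake shoe begins: on the floor, y = +10 mm of the chute, same axes. The shoe forms the +x wall from here to y = -98 mm (full face from y = -12 mm), 14 mm high, housing out to x = +57 mm. It leaves 49.5 mm; the puck forces it aside and then slides under a steady drag of 3 to 12 N, different each run, and stays where it is left, even against the stop's spring.
- stop_zone (a point): On the floor at y = -85 mm of the chute, same axes: middle of the range in which the stop's face may stand. Its gate is clamped anew each run and its place is NOT measured: the free face lies anywhere from y = -100 to -70 mm, so the puck's centre meets it anywhere from y = -74 to -44 mm. Find it by feel (push rising above the brake's drag) or by sight.
- stop (a joint): How far the red-faced stop plate is pushed back downhill, in m: 0 free, end of travel 0.010; spring 1.2 N per mm, no preload. The plate is 46 mm wide, 3 to 26 mm above the floor, in front of a grey gate block 30 mm high with a black clamp knob up to 41 mm.
- reagent_bottle: Loose small amber dropper bottle, 32 mm across, 96 mm tall; origin at its underside. Bystander.
- weighing_bottle: Loose low open glass bottle, 61 mm across, 27 mm tall; origin at its underside. Bystander.

How it is judged:
On the way:
1. The puck stands on the chute's floor in the wide mouth, square to the floor (y of puck_mid in the frame of chute between 0.06 and 0.13 m and x of puck_mid in the frame of chute between -0.01 and 0.01 m and z of puck_mid in the frame of chute between 0.024 and 0.032 m and angle between the z axis of puck_mid and the z axis of chute, either way round below 0.1 rad), for 0.2 s.
At the end, for the whole second after the job is handed in: The released puck is at rest in the lower part of the chute, flat on its floor (within 4 mm) and square to it (within 0.1 rad), and holds the sprung stop plate pushed back by 1.5 to 7.5 mm (value of joint stop between 0.0015 and 0.0075 m and y of puck_mid in the frame of chute between -0.09 and -0.04 m and x of puck_mid in the frame of chute between -0.008 and 0.008 m and z of puck_mid in the frame of chute between 0.024 and 0.032 m and angle between the z axis of puck_mid and the z axis of chute, either way round below 0.1 rad and linear speed of puck below 0.01 m/s); the robot touches nothing.
It fails at once if The stop plate is rammed: pushed back by more than 8 mm (value of joint stop above 0.008 m).
It fails at once if The puck is slammed or forced against the chute (more than 50 N) (contact force between puck and chute above 50 N).
It fails at once if The puck is tipped over (more than 0.8 rad) (angle between puck_mid's own z axis and vertical above 0.8 rad).
It fails at once if The reagent bottle or the weighing bottle is moved by more than 20 mm (distance of any of reagent_bottle, weighing_bottle from where it was at the start of the episode above 0.02 m).
It also fails if it takes over 72 s, if anything falls off the work surface, if the arm or the gripper's body presses on something with over 40 N, if the wrist force passes 120 N, or if a joint passes its speed limit or range.

## Working session

There is one attempt and no reset: what is moved stays moved. The work goes in short steps, Python scripts to look and compute and a shell command to move; the robot and the scene stay as the last step left them, time stands still between calls to the robot, and variables do not carry over. Pictures are saved under pics/ and viewed, and the job is handed in when it is done.

```bash
ls; mkdir -p pics; cat > h.py <<'E'
import numpy as np, cv2
from scipy.spatial.transform import Rotation as Rn
from plant import robot
def snap(cam,fn):
    c=robot.read_camera(cam); cv2.imwrite('pics/'+fn,c['color']); return c
def world(c,p): return np.array(c['R']).T@(np.array(p)-np.array(c['t']))
def pix(c,X):
    p=np.array(c['camera_matrix'])@(np.array(c['R'])@np.array(X)+np.array(c['t'])); return p[:2]/p[2]
def ray(c,uv,z):
    d=np.array(c['R']).T@np.linalg.inv(np.array(c['camera_matrix']))@np.array([uv[0],uv[1],1.]); o=-np.array(c['R']).T@np.array(c['t'])
    return o+d*(z-o[2])/d[2]
def st():
    s=robot.read_state(); return s
E
python3 - <<'E'
from h import *
np.set_printoptions(precision=4,suppress=True)
for cam in ['scene','top','wrist']:
    c=snap(cam,cam+'0.png')
    for l in ['puck_mid','chute','chute_mouth','brake_start','stop_zone','stop','reagent_bottle','weighing_bottle']:
        for d in robot.mark_of(cam,l)[:2]:
            print(cam,l,round(d['score'],2),world(c,d['location']))
s=st();print(s)
E
```

```text
pics
scene puck_mid 0.7 [0.4414 0.2627 0.0271]
scene puck_mid 0.41 [ 0.5135 -0.0156  0.0619]
scene chute 0.95 [ 0.5062 -0.0239  0.0627]
scene chute_mouth 0.64 [0.5386 0.074  0.091 ]
scene brake_start 0.67 [ 0.5143 -0.012   0.0606]Traceback (most recent call last):
  File "<stdin>", line 6, in <module>
ValueError: it knows: brake_start, chute, chute_mouth, puck_mid, reagent_bottle, stop_zone, weighing_bottle
```

```bash

python3 - <<'E'
from h import *
np.set_printoptions(precision=4,suppress=True)
for cam in ['scene','top','wrist']:
    c=snap(cam,cam+'0.png')
    for l in ['puck_mid','chute','chute_mouth','brake_start','stop_zone','reagent_bottle','weighing_bottle']:
        for d in robot.mark_of(cam,l)[:2]:
            print(cam,l,round(d['score'],2),world(c,d['location']))
s=st();print(s)
E
```

```text
scene puck_mid 0.83 [0.4409 0.2611 0.0291]
scene chute 0.59 [ 0.5072 -0.0206  0.0624]
scene chute_mouth 0.8 [0.5396 0.0719 0.0882]
scene brake_start 0.74 [ 0.516  -0.0109  0.0611]
scene stop_zone 0.62 [ 0.482  -0.0967  0.0442]
scene reagent_bottle 0.6 [ 0.7236  0.1896 -0.0003]
scene weighing_bottle 0.6 [ 0.708  -0.2365  0.0028]
top puck_mid 0.68 [0.443 0.262 0.028]
top chute 0.64 [ 0.5118 -0.0211  0.0607]
top chute 0.56 [ 0.4866 -0.0928  0.04  ]
top chute_mouth 0.72 [0.5467 0.073  0.0893]
top brake_start 0.87 [ 0.5175 -0.0089  0.0659]
top stop_zone 0.78 [ 0.4873 -0.0959  0.0402]
top reagent_bottle 0.75 [0.7308 0.1906 0.005 ]
top weighing_bottle 0.76 [ 0.702  -0.229   0.0019]
top weighing_bottle 0.38 [ 0.4867 -0.0947  0.0406]
{'t': 1.5, 'q': array([-1.3664,  0.1304,  1.4882,  0.    ,  1.523 , -0.0854]), 'dq': array([-0.0001,  0.0011,  0.0007,  0.0005,  0.0008,  0.0012]), 'joint_torque': array([  0.001 , -55.9735, -49.2052,   0.0767,   0.0226,   0.    ]), 'tool_pos': array([ 0.1715, -0.575 ,  0.2186]), 'orientation': array([-3.1087, -0.4537,  0.    ]), 'force': array([-0.5306, -0.2461, -0.3697]), 'wrist_torque': array([ 0.0241, -0.0008,  0.0323]), 'opening': 0.09341685234298804}
```

View pics/scene0.png

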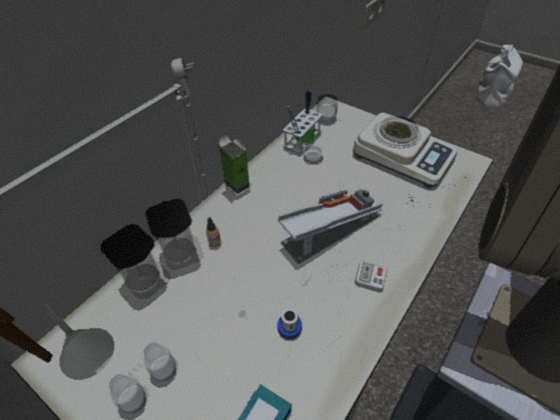

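View pics/top0.png

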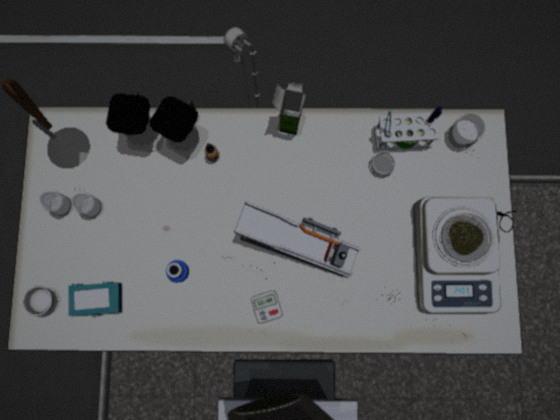

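```bash

python3 - <<'E'
from h import *
t=cv2.imread('pics/top0.png')[180:300,220:380]; cv2.imwrite('pics/top0c.png',cv2.resize(t,None,fx=5,fy=5,interpolation=cv2.INTER_CUBIC))
t=cv2.imread('pics/scene0.png')[170:280,260:400]; cv2.imwrite('pics/scene0c.png',cv2.resize(t,None,fx=5,fy=5,interpolation=cv2.INTER_CUBIC))
E
```

```text
(no output)
```

View pics/top0c.png

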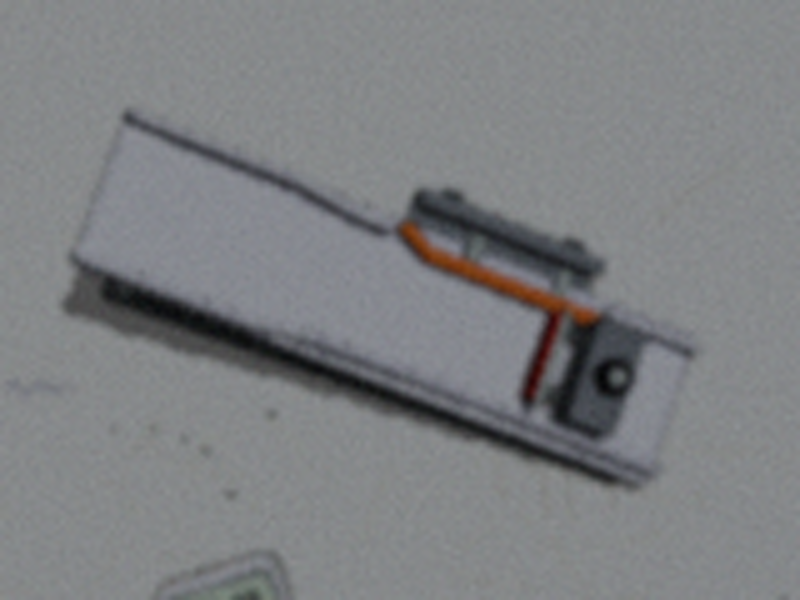

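View pics/scene0c.png

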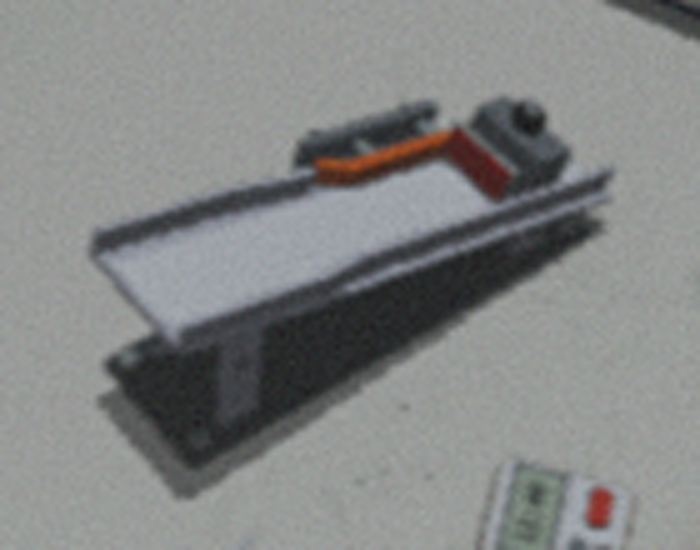

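```bash

cat > chute.py <<'E'
from h import *
def frame(p):
    yw,s=p[2],0.26
    # y uphill = (sin yw cos s, cos yw cos s, sin s)
    y=np.array([np.sin(yw)*np.cos(s),np.cos(yw)*np.cos(s),np.sin(s)])
    x=np.array([np.cos(yw),-np.sin(yw),0]); z=np.cross(x,y)
    return np.c_[x,y,z], np.array([p[0],p[1],0.062])
def w(p,X): R,o=frame(p); return R@np.array(X)+o
E
python3 - <<'E'
from chute import *
from scipy.optimize import least_squares
np.set_printoptions(precision=4,suppress=True)
c=robot.read_camera('top'); c2=robot.read_camera('scene')
obs=[(c,(126,112),(.036,.142,.014)),(c,(75,260),(-.036,.142,.014)),(c,(693,352),(.032,-.148,.014)),(c,(648,480),(-.032,-.148,.014))]
obs=[(a,(220+b[0]/5-.4,180+b[1]/5-.4),d) for a,b,d in obs]
o2=[(c2,(95,235),(.036,.142,.014)),(c2,(175,345),(-.034,.142,0)),(c2,(612,172),(-.032,-.148,.014))]
o2=[(a,(260+b[0]/5-.4,170+b[1]/5-.4),d) for a,b,d in o2]
for O in (obs,o2,obs+o2):
    f=lambda p:np.concatenate([pix(a,w(p,d))-np.array(b) for a,b,d in O])
    r=least_squares(f,[.51,-.021,.32]); print(r.x, r.fun)
    p=r.x
print('mouth',w(p,[0,.1,0]),'brake',w(p,[0,.01,0]),'zone',w(p,[0,-.085,0]))
# stop face
for uv in [(555,315),(528,398)]:
    u=np.array([220+uv[0]/5-.4,180+uv[1]/5-.4])
    g=lambda q:pix(c,w(p,[q[0],q[1],.026]))-u
    print('face',least_squares(g,[0,-.08]).x)
np.save('p.npy',p)
i=cv2.imread('pics/top0.png')
K=6;im=cv2.resize(i[180:300,220:350+30],None,fx=5,fy=5,interpolation=cv2.INTER_CUBIC)
for X in [(.028,-.148,0),(.028,.03,0),(.032,.06,0),(.032,.142,0),(-.032,.142,0),(-.032,.06,0),(-.028,.03,0),(-.028,-.148,0),(0,.01,0),(.028,.01,.014),(.0215,-.012,.014),(.0215,-.098,.014)]:
    u=(pix(c,w(p,X))-[220,180]+.5)*5; cv2.circle(im,tuple(int(k) for k in u),3,(0,255,0),-1)
cv2.imwrite('pics/fit.png',im)
E
```

```text
[ 0.5117 -0.0142  0.3458] [ 0.1029 -0.3966 -1.2639  0.064   0.5355 -0.0433  0.6808  0.3276]
[ 0.509  -0.0168  0.3338] [-0.4405 -0.9923  0.1263  1.1783  0.3489 -0.4287]
[ 0.5104 -0.0151  0.3402] [ 0.3251  0.4624 -0.8738  1.0023  1.0016  0.1703  1.2962  0.5982 -1.4969
 -1.1116 -1.1416  1.1329 -0.2457 -0.0446]
mouth [0.5427 0.076  0.0877] brake [ 0.5136 -0.006   0.0646] zone [ 0.483  -0.0926  0.0401]
face [ 0.0218 -0.0725]
face [-0.0181 -0.0732]
```

View pics/fit.png

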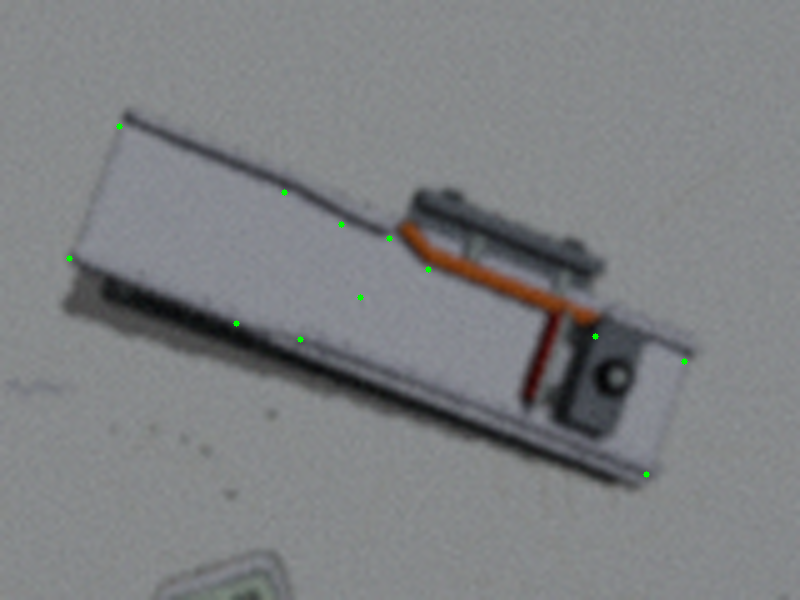

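```bash

cat > go.py <<'E'
import sys
from h import *
np.set_printoptions(precision=4,suppress=True)
def go(target,yw=None):
    s=st(); R=Rn.from_rotvec(s['orientation']).as_matrix()
    d=R.T@(np.array(target)-s['tool_pos'])
    sp=None
    if yw is not None:
        yd=np.array([np.cos(yw),-np.sin(yw),0]); v=R.T@yd
        a=np.arctan2(-v[0],v[1]); a=(a+np.pi/2)%np.pi-np.pi/2; sp=a
    print('t',s['t'],'pos',s['tool_pos'],'shift',d,'spin',sp,'q6',s['q'][5],'F',s['force'],'open',s['opening'])
    print('R',R.tolist())
E
python3 -c "
from go import *
go([.442,.262,.22],.34)
go([.45,-.2,.22],.34)"
```

```text
t 1.6 pos [ 0.1715 -0.575   0.2187] shift [ 0.4984 -0.7248 -0.0014] spin -0.9409996121273524 q6 -0.08541518036995875 F [-0.6782  0.1999 -0.63  ] open 0.09339426523323914
R [[0.9583019854633478, 0.2857574223277294, 1.554404015714484e-05], [0.28575742270813875, -0.958301984840113, -3.490991084660712e-05], [4.920118397809032e-06, 3.789606173042959e-05, -0.9999999992698404]]
t 1.6 pos [ 0.1715 -0.575   0.2187] shift [ 0.3741 -0.2798 -0.0014] spin -0.9409996121273524 q6 -0.08541518036995875 F [-0.6782  0.1999 -0.63  ] open 0.09339426523323914
R [[0.9583019854633478, 0.2857574223277294, 1.554404015714484e-05], [0.28575742270813875, -0.958301984840113, -3.490991084660712e-05], [4.920118397809032e-06, 3.789606173042959e-05, -0.9999999992698404]]
```

```bash
python3 -m pendant '[{"delta_pos":[0.02,-0.015,0],"spin":-0.05},{"delta_pos":[0.06,-0.045,0],"spin":-0.15},{"delta_pos":[0.1,-0.075,0],"spin":-0.28},{"delta_pos":[0.14,-0.105,0],"spin":-0.4},{"delta_pos":[0.18,-0.135,0],"spin":-0.52},{"delta_pos":[0.22,-0.165,0],"spin":-0.65},{"delta_pos":[0.26,-0.195,0],"spin":-0.78},{"delta_pos":[0.3,-0.225,0],"spin":-0.88},{"delta_pos":[0.34,-0.25,0],"spin":-0.94},{"delta_pos":[0.36,-0.27,0],"spin":-0.94}]'
python3 -c "
from go import *
go([.5427-.03,.0,.26],.34)
go([.442,.262,.22],.34)"
```

```text
t: 2.6
tool_pos: [0.4411, -0.2108, 0.2189]
orientation: [2.562, 1.818, 0.002]
force: [-0.4, -0.5, -1.1]
opening: 0.093
t 2.6 pos [ 0.4411 -0.2108  0.2189] shift [ 0.2226 -0.0021 -0.041 ] spin 0.0033052786023697323 q6 -0.2145933449075203 F [-0.3985 -0.4792 -1.0738] open 0.09298758415124847
R [[0.3303691557862609, 0.9438510673974257, 0.0011762133369561897], [0.9438516247526546, -0.33036959784019104, 0.00019817841714736615], [0.0005756360376641591, 0.0010446988327738082, -0.9999992886234979]]
t 2.6 pos [ 0.4411 -0.2108  0.2189] shift [ 0.4465 -0.1554 -0.001 ] spin 0.0033052786023697323 q6 -0.2145933449075203 F [-0.3985 -0.4792 -1.0738] open 0.09298758415124847
R [[0.3303691557862609, 0.9438510673974257, 0.0011762133369561897], [0.9438516247526546, -0.33036959784019104, 0.00019817841714736615], [0.0005756360376641591, 0.0010446988327738082, -0.9999992886234979]]
```

```bash
python3 -m pendant '[{"delta_pos":[0.02,0,-0.02],"spin":0},{"delta_pos":[0.06,0,-0.04],"spin":0},{"delta_pos":[0.1,0,-0.08],"spin":0},{"delta_pos":[0.13,0,-0.1],"spin":0},{"delta_pos":[0.14,0,-0.12],"spin":0},{"delta_pos":[0.14,0,-0.12],"spin":0},{"delta_pos":[0.14,0,-0.12],"spin":0}]'
python3 - <<'E'
from go import *
c=snap('wrist','w1.png')
print(c['camera_matrix'][0,0],c['R'],-c['R'].T@c['t'])
for l in ['chute','chute_mouth','brake_start','stop_zone','puck_mid']:
    for d in robot.mark_of('wrist',l)[:2]: print(l,round(d['score'],2),world(c,d['location']))
E
```

```text
t: 3.3
tool_pos: [0.4873, -0.0789, 0.3386]
orientation: [2.561, 1.818, 0.001]
force: [-0.1, -0.2, -1.4]
opening: 0.0927
360.3315022366967 [[ 0.9444 -0.3288  0.0021]
 [-0.3162 -0.9062  0.2808]
 [-0.0905 -0.2659 -0.9598]] [ 0.5133 -0.0051  0.5044]
chute 0.93 [ 0.5114 -0.0222  0.0604]
chute_mouth 0.91 [0.5451 0.0739 0.0867]
brake_start 0.64 [ 0.516  -0.0083  0.0669]
brake_start 0.4 [0.542  0.0699 0.0879]
stop_zone 0.74 [ 0.489  -0.0934  0.039 ]
stop_zone 0.64 [ 0.7045 -0.2293  0.0002]
```

View pics/w1.png

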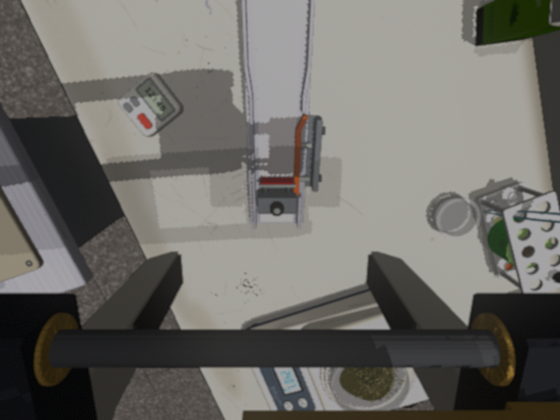

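```bash
python3 - <<'E'
import cv2
t=cv2.imread('pics/w1.png')[0:240,230:350]; cv2.imwrite('pics/w1a.png',cv2.resize(t[:120],None,fx=5,fy=5,interpolation=cv2.INTER_CUBIC)); cv2.imwrite('pics/w1b.png',cv2.resize(t[110:230],None,fx=5,fy=5,interpolation=cv2.INTER_CUBIC))
E
```

```text
(no output)
```

View pics/w1a.png

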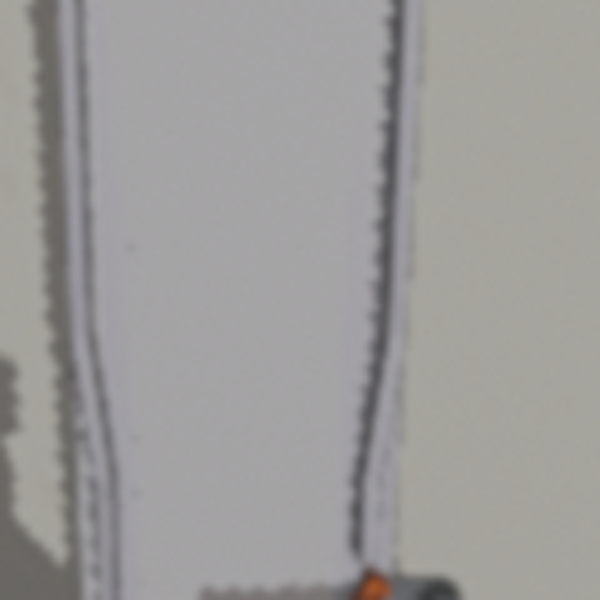

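View pics/w1b.png

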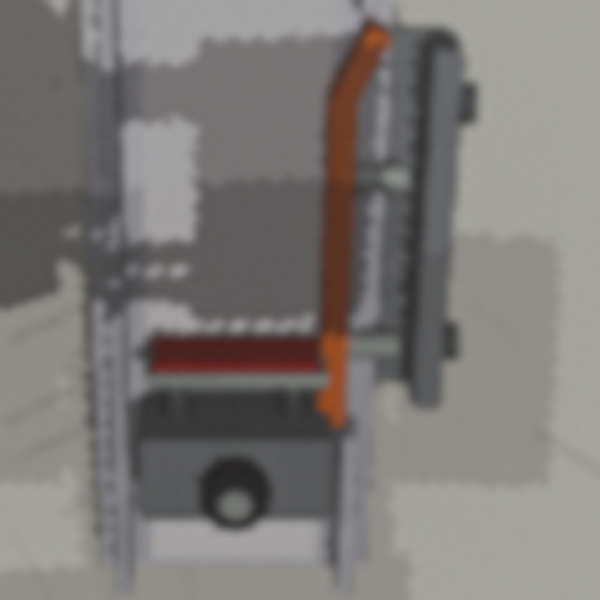

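```bash
cat > fit2.py <<'E'
from chute import *
from scipy.optimize import least_squares
np.set_printoptions(precision=4,suppress=True)
c=robot.read_camera('wrist')
O=[((84,330),0,(-.032,.06,.014)),((390,335),0,(.032,.06,.014)),((108,480),0,(-.028,.03,.014)),((370,470),0,(.028,.03,.014)),
((330,98),110,(.0215,-.012,.014)),((318,405),110,(.0215,-.098,.014)),((372,22),110,(.028,.010,.014)),((122,590),110,(-.028,-.148,.014)),((340,590),110,(.028,-.148,.014))]
O=[((230+a[0]/5-.4,r+a[1]/5-.4),d) for a,r,d in O]
f=lambda p:np.concatenate([pix(c,w(p,d))-np.array(b) for b,d in O])
r=least_squares(f,[.51,-.021,.32],loss='soft_l1'); print(r.x); print(f(r.x).reshape(-1,2)); p=r.x
np.save('p.npy',p)
print('mouth',w(p,[0,.1,0]),'zone',w(p,[0,-.085,0]))
for uv in [(155,337),(320,337)]:
    u=np.array([230+uv[0]/5-.4,110+uv[1]/5-.4])
    print('face',least_squares(lambda q:pix(c,w(p,[q[0],q[1],.026]))-u,[0,-.08]).x)
for uv in [(150,372),(322,372)]:
    u=np.array([230+uv[0]/5-.4,110+uv[1]/5-.4])
    print('red lower edge as top',least_squares(lambda q:pix(c,w(p,[q[0],q[1],.026]))-u,[0,-.08]).x, 'if bottom', least_squares(lambda q:pix(c,w(p,[q[0],q[1],.003]))-u,[0,-.08]).x)
E
python3 fit2.py; python3 -c "
from go import *
go([.442,.262,.16],.34)"
```

```text
[ 0.5122 -0.0187  0.3383]
[[ 1.0726 -0.1341]
 [-0.1351 -1.0452]
 [ 0.8784 -1.3264]
 [-1.0679  0.747 ]
 [-0.1322  1.8904]
 [ 0.1455  5.0432]
 [-2.2071 -1.6663]
 [ 2.0456  0.1538]
 [-0.5529  0.2081]]
mouth [0.5443 0.0725 0.0877] zone [ 0.4849 -0.0962  0.0401]
face [-0.0199 -0.0656]
face [ 0.0203 -0.0656]
red lower edge as top [-0.0213 -0.0752] if bottom [-0.0223 -0.0868]
red lower edge as top [ 0.0211 -0.0751] if bottom [ 0.0225 -0.0867]
t 3.65 pos [ 0.4868 -0.0792  0.3381] shift [ 0.307  -0.1553  0.1783] spin 0.0022278926515999498 q6 0.07227736565557083 F [-1.3951  0.0352  0.0178] open 0.09305420795450758
R [[0.331385878242322, 0.9434953061351646, -8.368080172178524e-05], [0.9434952085430998, -0.33138580025801356, 0.0004927916075174055], [0.0004372159391506685, -0.00024225661511915068, -0.9999998750769695]]
```

```bash
python3 -m pendant '[{"delta_pos":[0.03,-0.015,0.01],"spin":0},{"delta_pos":[0.07,-0.035,0.03],"spin":0},{"delta_pos":[0.11,-0.055,0.06],"spin":0},{"delta_pos":[0.15,-0.075,0.08],"spin":0},{"delta_pos":[0.19,-0.095,0.1],"spin":0},{"delta_pos":[0.23,-0.115,0.12],"spin":0},{"delta_pos":[0.27,-0.135,0.15],"spin":0},{"delta_pos":[0.297,-0.15,0.17],"spin":0},{"delta_pos":[0.307,-0.155,0.178],"spin":0},{"delta_pos":[0.307,-0.155,0.178],"spin":0}]'
python3 - <<'E'
from go import *
c=snap('wrist','w2.png')
for d in robot.mark_of('wrist','puck_mid')[:2]: print(round(d['score'],2),world(c,d['location']))
m=robot.outline_of('wrist','puck_mid')
if m:
    m=m[0]['mask'].astype(np.uint8); y,x=np.nonzero(m); print(x.min(),x.max(),y.min(),y.max())
X=np.array([.442,.262,0])
for z in (0,.022,.056): print(z,pix(c,X+[0,0,z]))
go([.442,.262,.025])
E
```

```text
t: 4.65
tool_pos: [0.441, 0.2622, 0.1586]
orientation: [-2.56, -1.819, 0.005]
force: [-0.2, -0.6, 0.2]
opening: 0.0931
0.84 [0.4444 0.264  0.0319]
246 304 167 230
0 [274.9919 193.8906]
0.022 [274.9971 199.8749]
0.056 [275.0068 210.9011]
t 4.8 pos [0.4434 0.2609 0.1616] shift [ 0.0004 -0.0019  0.1366] spin None q6 0.7710459440637382 F [-0.2746  0.7867  0.4422] open 0.09260819118176114
R [[0.3323696162437353, 0.9431478917246667, 0.0015787758893536848], [0.9431485096670398, -0.3323709471524372, 0.0006649825817143882], [0.0011519161576634665, 0.0012680001216490032, -0.9999985326313523]]
```

View pics/w2.png

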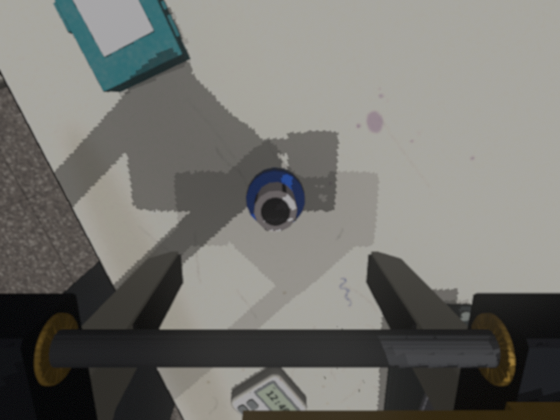

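```bash
python3 -m pendant '[{"delta_pos":[0,-0.002,0.02],"spin":0},{"delta_pos":[0,-0.002,0.05],"spin":0},{"delta_pos":[0,-0.002,0.08],"spin":0},{"delta_pos":[0,-0.002,0.105],"spin":0},{"delta_pos":[0,-0.002,0.125],"spin":0},{"delta_pos":[0,-0.002,0.134],"spin":0},{"delta_pos":[0,-0.002,0.134],"spin":0},{"delta_pos":[0,-0.002,0.134],"spin":0}]'
python3 -m pendant '[{"delta_pos":[0,0,0],"spin":0},{"delta_pos":[0,0,0],"spin":0},{"delta_pos":[0,0,0],"spin":0},{"delta_pos":[0,0,0],"spin":0},{"delta_pos":[0,0,0],"spin":0},{"delta_pos":[0,0,0],"spin":0},{"delta_pos":[0,0,0],"spin":0}]' 1 12
```

```text
t: 5.6
tool_pos: [0.443, 0.2615, 0.0291]
orientation: [2.564, 1.813, 0.006]
force: [-0.7, 0.4, 0.4]
opening: 0.0931
t: 6.3
tool_pos: [0.443, 0.2615, 0.029]
orientation: [2.564, 1.814, 0.005]
force: [-0.4, -0.3, -0.3]
opening: 0.0417
```

```bash
python3 -m pendant '[{"delta_pos":[0,0,0],"spin":0},{"delta_pos":[0,0,0],"spin":0},{"delta_pos":[0,0,0],"spin":0},{"delta_pos":[0,0,0],"spin":0}]' 1 12
python3 -c "
from go import *
go([.443,.2615,.14],.338)"
```

```text
t: 6.7
tool_pos: [0.4426, 0.2616, 0.0289]
orientation: [2.565, 1.814, 0.005]
force: [-2.2, 1.2, 1.8]
opening: 0.0339
t 6.7 pos [0.4426 0.2616 0.0289] shift [ 0.0003  0.0006 -0.1111] spin -0.001625431047767023 q6 0.7735236799465098 F [-2.2276  1.2066  1.8093] open 0.033876023412362226
R [[0.3331331647329781, 0.9428761926443113, 0.0026038240258795327], [0.9428773113971071, -0.3331373489148132, 0.0013720096838912947], [0.0021610663000407528, 0.0019980246688334857, -0.9999956688355552]]
```

```bash
python3 -m pendant '[{"delta_pos":[0,0,-0.01],"spin":0},{"delta_pos":[0,0,-0.03],"spin":0},{"delta_pos":[0,0,-0.06],"spin":0},{"delta_pos":[0,0,-0.09],"spin":0},{"delta_pos":[0,0,-0.12],"spin":0},{"delta_pos":[0,0,-0.145],"spin":0},{"delta_pos":[0,0,-0.15],"spin":0},{"delta_pos":[0,0,-0.15],"spin":0}]'
cat > tgt.py <<'E'
from go import *
from chute import w
p=np.load('p.npy'); G=w(p,[0,.1,.048])-[0,0,.019]; print('final',G); go(G+[0,0,.05],p[2])
E
python3 tgt.py
```

```text
t: 7.5
tool_pos: [0.4429, 0.2615, 0.1798]
orientation: [2.564, 1.813, 0.008]
force: [-0.1, -0.3, -3.3]
opening: 0.034
final [0.5402 0.0608 0.1151]
t 7.5 pos [0.4429 0.2615 0.1798] shift [-0.1569  0.1586  0.0147] spin -0.001439713286390365 q6 0.7735262741951019 F [-0.1484 -0.2502 -3.3139] open 0.03402305119699421
R [[0.3332376173684574, 0.9428312123810314, 0.004689917985179385], [0.9428362762691727, -0.33324977458629607, 0.002084199861516253], [0.003527962793666993, 0.0037272910131830087, -0.9999868303033941]]
```

```bash
python3 -m pendant '[{"delta_pos":[-0.01,0.01,0],"spin":0},{"delta_pos":[-0.03,0.03,0],"spin":0},{"delta_pos":[-0.06,0.06,0],"spin":0},{"delta_pos":[-0.09,0.09,0],"spin":0},{"delta_pos":[-0.12,0.12,0],"spin":0},{"delta_pos":[-0.145,0.147,0.005],"spin":0},{"delta_pos":[-0.155,0.157,0.01],"spin":0},{"delta_pos":[-0.157,0.159,0.015],"spin":0},{"delta_pos":[-0.157,0.159,0.015],"spin":0}]'
python3 tgt.py
python3 - <<'E'
from chute import *
c=snap('wrist','w3.png'); p=np.load('p.npy')
im=cv2.resize(c['color'],None,fx=1.4,fy=1.4)
for X in [(.032,.142,.014),(-.032,.142,.014),(-.032,.06,.014),(.032,.06,.014),(.028,.03,.014),(-.028,.03,.014)]:
    cv2.circle(im,tuple(int(k*1.4) for k in pix(c,w(p,X))),3,(0,255,0),-1)
cv2.imwrite('pics/w3.png',im)
c=robot.read_camera('scene'); cv2.imwrite('pics/s3.png',cv2.resize(c['color'][120:300,230:430],None,fx=3.5,fy=3.5,interpolation=cv2.INTER_CUBIC))
E
```

```text
t: 8.4
tool_pos: [0.539, 0.0604, 0.1624]
orientation: [-2.565, -1.812, -0.003]
force: [0.2, -0.3, -3.2]
opening: 0.034
final [0.5402 0.0608 0.1151]
t 8.4 pos [0.539  0.0604 0.1624] shift [ 0.0008  0.001  -0.0027] spin -0.0023155492165258806 q6 0.35574337495059577 F [ 0.2421 -0.281  -3.2254] open 0.03403049451977972
R [[0.33406437687553486, 0.9425500763916357, 0.0005878748863108194], [0.9425471831637713, -0.33406481507149993, 0.0023466659933311412], [0.002408238526460524, -0.0002298376946521909, -0.9999970737766353]]
```

View pics/w3.png

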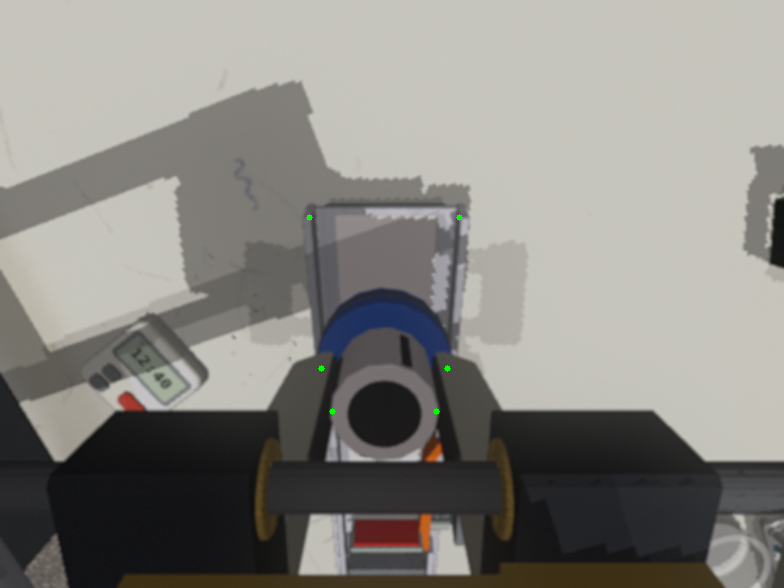

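View pics/s3.png

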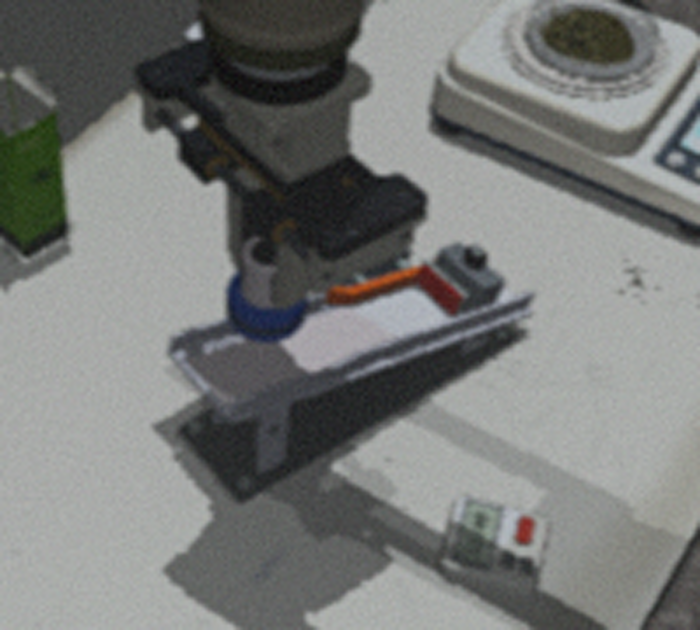

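```bash
python3 -m pendant '[{"delta_pos":[0.001,0.001,0.01],"spin":0},{"delta_pos":[0.001,0.001,0.02],"spin":0},{"delta_pos":[0.001,0.001,0.03],"spin":0},{"delta_pos":[0.001,0.001,0.035],"spin":0},{"delta_pos":[0.001,0.001,0.036],"spin":0},{"delta_pos":[0.001,0.001,0.036],"spin":0}]' - 6
python3 -m pendant '[{"delta_pos":[0,0,0.001],"spin":0},{"delta_pos":[0,0,0.002],"spin":0},{"delta_pos":[0,0,0.003],"spin":0},{"delta_pos":[0,0,0.003],"spin":0}]'
```

```text
t: 9.1
tool_pos: [0.5408, 0.0623, 0.1277]
orientation: [-2.564, -1.815, -0.005]
force: [0.5, -0.6, -3.3]
opening: 0.0337
t: 9.5
tool_pos: [0.5408, 0.0623, 0.1247]
orientation: [-2.564, -1.815, -0.005]
force: [-0.3, -0.3, -3.7]
opening: 0.0337
```

```bash
python3 -m pendant '[{"delta_pos":[0,0,0.001],"spin":0},{"delta_pos":[0,0,0.002],"spin":0},{"delta_pos":[0,0,0.002],"spin":0}]'
python3 -m pendant '[{"delta_pos":[0,0,0.001],"spin":0},{"delta_pos":[0,0,0.002],"spin":0},{"delta_pos":[0,0,0.002],"spin":0}]'
```

```text
t: 9.8
tool_pos: [0.5407, 0.0623, 0.1225]
orientation: [-2.564, -1.815, -0.005]
force: [-1.5, 0.0, -2.6]
opening: 0.0335
t: 10.1
tool_pos: [0.5408, 0.0622, 0.1206]
orientation: [-2.564, -1.815, -0.005]
force: [-0.2, -0.0, -1.1]
opening: 0.0337
```

```bash
python3 -m pendant '[{"delta_pos":[0,0,0.001],"spin":0},{"delta_pos":[0,0,0.002],"spin":0},{"delta_pos":[0,0,0.002],"spin":0}]' - 4
python3 -m pendant '[{"delta_pos":[0,0,0.001],"spin":0},{"delta_pos":[0,0,0.0015],"spin":0},{"delta_pos":[0,0,0.0015],"spin":0}]'
python3 - <<'E'
from h import *
c=robot.read_camera('scene'); cv2.imwrite('pics/s4.png',cv2.resize(c['color'][150:280,250:400],None,fx=5,fy=5,interpolation=cv2.INTER_CUBIC)[:600])
E
```

```text
t: 10.4
tool_pos: [0.5412, 0.0618, 0.1191]
orientation: [2.564, 1.815, 0.006]
force: [-1.8, -4.2, 3.3]
opening: 0.0337
t: 10.7
tool_pos: [0.5414, 0.0616, 0.1177]
orientation: [2.564, 1.814, 0.006]
force: [-0.5, -3.0, 3.5]
opening: 0.0338
```

View pics/s4.png

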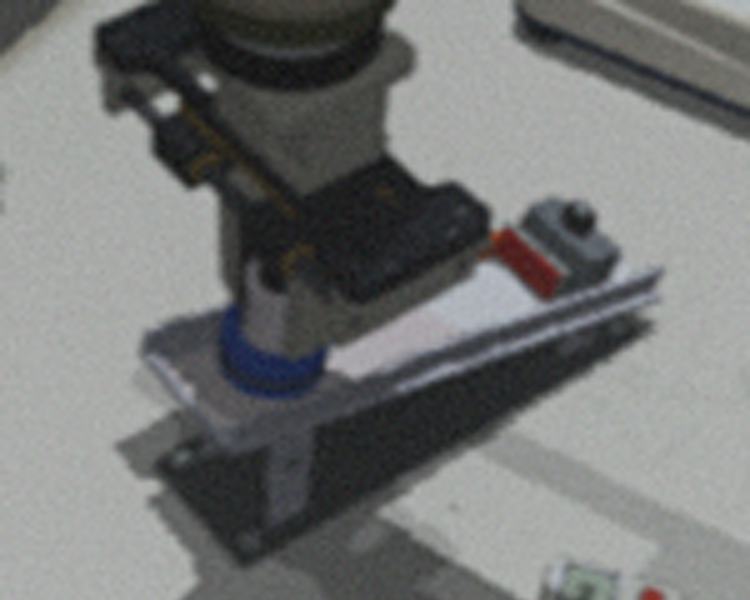

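```bash
python3 -m pendant '[{"delta_pos":[0,0,0.001],"spin":0},{"delta_pos":[0,0,0.0015],"spin":0},{"delta_pos":[0,0,0.0015],"spin":0}]' - 4
python3 -m pendant '[{"delta_pos":[0,0,0.001],"spin":0},{"delta_pos":[0,0,0.0015],"spin":0},{"delta_pos":[0,0,0.0015],"spin":0}]'
python3 - <<'E'
from h import *
c=robot.read_camera('scene'); cv2.imwrite('pics/s5.png',cv2.resize(c['color'][150:270,250:400],None,fx=5,fy=5,interpolation=cv2.INTER_CUBIC))
c=snap('wrist','w5.png')
E
```

```text
t: 11.05
tool_pos: [0.5413, 0.0616, 0.1161]
orientation: [2.564, 1.814, 0.006]
force: [-1.0, -4.3, 2.9]
opening: 0.0341
t: 11.35
tool_pos: [0.5412, 0.0616, 0.1144]
orientation: [2.564, 1.814, 0.005]
force: [-0.6, -3.8, 1.4]
opening: 0.0339
```

View pics/s5.png

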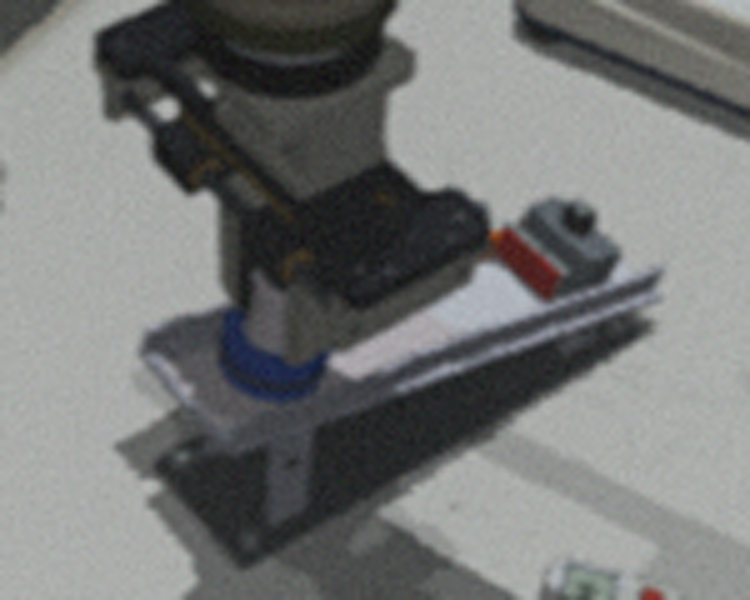

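View pics/w5.png

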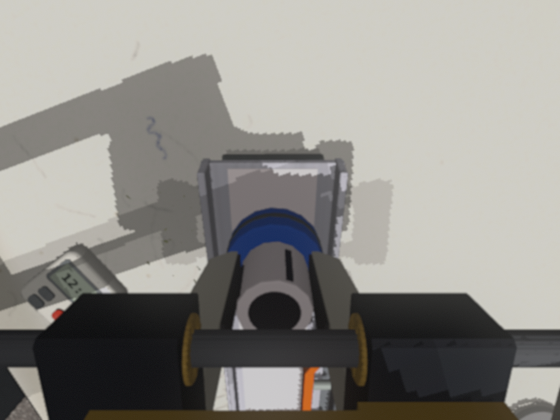

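```bash
python3 -m pendant '[{"delta_pos":[0,0,0.001],"spin":0},{"delta_pos":[0,0,0.001],"spin":0}]' - 3
python3 -m pendant '[{"delta_pos":[0,0,0.001],"spin":0},{"delta_pos":[0,0,0.001],"spin":0}]' - 3
```

```text
t: 11.65
tool_pos: [0.5411, 0.0617, 0.113]
orientation: [2.564, 1.814, 0.005]
force: [-0.5, -2.6, 1.1]
opening: 0.0338
t: 11.85
tool_pos: [0.5409, 0.0617, 0.1116]
orientation: [2.564, 1.815, 0.005]
force: [-0.4, -3.0, -0.4]
opening: 0.0339
```

```bash
python3 -m pendant '[{"delta_pos":[0,0,0],"spin":0},{"delta_pos":[0,0,0],"spin":0},{"delta_pos":[0,0,0],"spin":0},{"delta_pos":[0,0,0],"spin":0}]' -0.3
python3 - <<'E'
from h import *
c=robot.read_camera('scene'); cv2.imwrite('pics/s6.png',cv2.resize(c['color'][150:270,250:400],None,fx=5,fy=5,interpolation=cv2.INTER_CUBIC))
c=snap('wrist','w6.png')
E
```

```text
t: 12.25
tool_pos: [0.5409, 0.062, 0.1116]
orientation: [-2.564, -1.815, -0.005]
force: [0.3, 0.4, -0.4]
opening: 0.0592
```

View pics/s6.png

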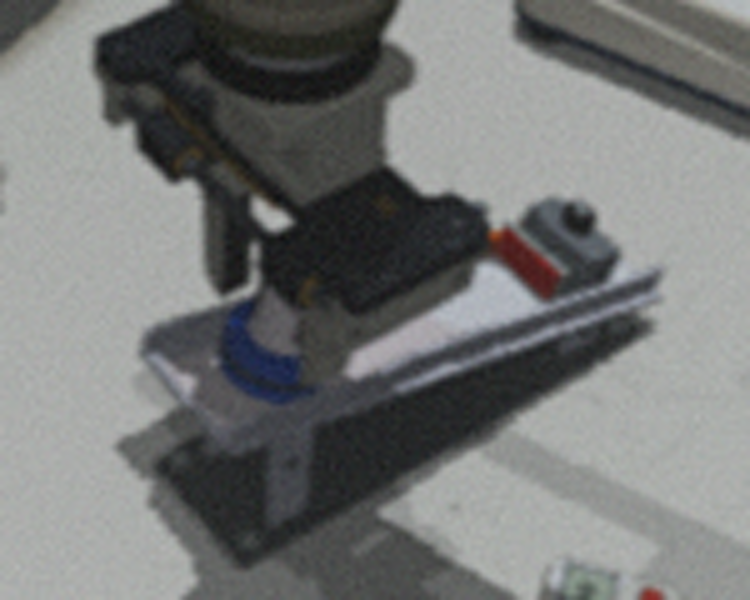

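View pics/w6.png

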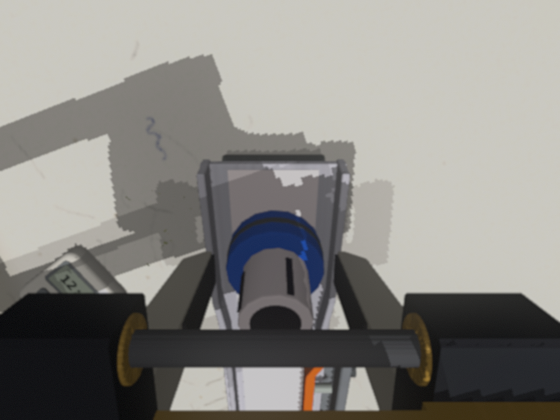

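```bash
python3 -m pendant '[{"delta_pos":[0,0,-0.005],"spin":0},{"delta_pos":[0,0,-0.02],"spin":0},{"delta_pos":[0,0,-0.045],"spin":0},{"delta_pos":[0.02,0,-0.07],"spin":0},{"delta_pos":[0.04,0,-0.08],"spin":0},{"delta_pos":[0.06,0,-0.08],"spin":0},{"delta_pos":[0.06,0,-0.08],"spin":0}]' 1 20
python3 -m pendant '[{"delta_pos":[0,0,0],"spin":0},{"delta_pos":[0,0,0],"spin":0},{"delta_pos":[0,0,0],"spin":0},{"delta_pos":[0,0,0],"spin":0},{"delta_pos":[0,0,0],"spin":0}]'
python3 - <<'E'
from chute import *
from go import go
np.set_printoptions(precision=4,suppress=True)
p=np.load('p.npy'); R,o=frame(p)
for cam in ['wrist','top','scene']:
    c=snap(cam,'a7_%s.png'%cam)
    for l in ['puck_mid','chute','chute_mouth','brake_start','stop_zone']:
        for d in robot.mark_of(cam,l)[:1]:
            X=world(c,d['location']); print(cam,l,round(d['score'],2),X,'chute',R.T@(X-o))
go(w(p,[0,.142,.012]),p[2])
E
```

```text
t: 13.05
tool_pos: [0.5618, 0.1203, 0.1941]
orientation: [2.562, 1.817, 0.01]
force: [-0.4, 0.3, -0.5]
opening: 0.0086
t: 13.55
tool_pos: [0.5616, 0.1199, 0.1939]
orientation: [2.563, 1.816, 0.009]
force: [0.5, 0.4, 0.3]
opening: 0.0005
wrist puck_mid 0.64 [0.5404 0.0582 0.1146] chute [0.0011 0.0927 0.0297]
wrist stop_zone 0.77 [ 0.4877 -0.0962  0.0438] chute [ 0.0026 -0.0832  0.0033]
top puck_mid 0.53 [0.5372 0.0585 0.1111] chute [-0.002   0.091   0.0266]
top chute 0.68 [ 0.5148 -0.0192  0.0614] chute [ 0.0026  0.0003 -0.0007]
top chute_mouth 0.78 [0.548  0.0703 0.0898] chute [0.0042 0.0998 0.0022]
top brake_start 0.7 [ 0.5185 -0.0101  0.0651] chute [0.0031 0.0107 0.0003]
top stop_zone 0.63 [ 0.4878 -0.0927  0.0397] chute [ 0.0015 -0.081  -0.0016]
scene puck_mid 0.9 [0.5383 0.0532 0.1096] chute [0.0007 0.0862 0.0264]
scene chute 0.62 [ 0.5074 -0.0203  0.0615] chute [-0.0039 -0.0031  0.0003]
scene chute_mouth 0.93 [0.5376 0.0729 0.0883] chute [-0.0064  0.0984  0.001 ]
scene brake_start 0.79 [ 0.5109 -0.0101  0.0588] chute [-0.004   0.0066 -0.0051]
scene stop_zone 0.91 [ 0.4829 -0.0982  0.0455] chute [-0.0012 -0.0861  0.0058]
t 14.45 pos [0.5618 0.1203 0.194 ] shift [-0.0138 -0.001   0.0839] spin 0.0011100179990357617 q6 0.457170449259428 F [-0.8076 -0.4678  0.5848] open 0.0003778473001941116
R [[0.33083122366433404, 0.9436743139322701, 0.005430531577924549], [0.943679074071651, -0.33084955098175484, 0.0028947840062206204], [0.00452842224520093, 0.004166994076150789, -0.9999810645968946]]
```

View pics/a7_wrist.png

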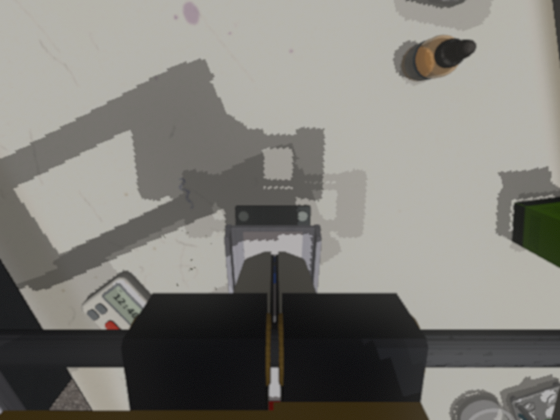

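```bash
python3 -m pendant '[{"delta_pos":[-0.005,-0.001,0.02],"spin":0},{"delta_pos":[-0.012,-0.001,0.045],"spin":0},{"delta_pos":[-0.014,-0.001,0.065],"spin":0},{"delta_pos":[-0.014,-0.001,0.078],"spin":0},{"delta_pos":[-0.014,-0.001,0.083],"spin":0},{"delta_pos":[-0.014,-0.001,0.083],"spin":0}]'
python3 - <<'E'
from chute import *
from go import go
p=np.load('p.npy'); R,o=frame(p)
s=st(); print('chute',R.T@(s['tool_pos']-o))
for y in (.12,.1,.01,-.045): go(w(p,[0,y,.009]),p[2])
c=robot.read_camera('scene'); cv2.imwrite('pics/s8.png',cv2.resize(c['color'][150:270,250:400],None,fx=5,fy=5,interpolation=cv2.INTER_CUBIC))
E
```

```text
t: 15.05
tool_pos: [0.5565, 0.1078, 0.1106]
orientation: [2.562, 1.817, 0.009]
force: [0.8, 0.2, -0.6]
opening: 0.0003
chute [-0.0002  0.142   0.0125]
t 15.05 pos [0.5565 0.1078 0.1106] shift [-0.0204  0.0001  0.009 ] spin 0.0012866168138487843 q6 0.435655260730628 F [ 0.8108  0.1989 -0.6028] open 0.0002788317066203478
R [[0.3306649713009073, 0.9437367982390249, 0.004640302158751451], [0.943738647753927, -0.3306797546641553, 0.0028748201411207186], [0.004247527534917808, 0.003428630165010769, -0.9999851013915318]]
t 15.05 pos [0.5565 0.1078 0.1106] shift [-0.0397  0.0001  0.0141] spin 0.0012866168138487843 q6 0.435655260730628 F [ 0.8108  0.1989 -0.6028] open 0.0002788317066203478
R [[0.3306649713009073, 0.9437367982390249, 0.004640302158751451], [0.943738647753927, -0.3306797546641553, 0.0028748201411207186], [0.004247527534917808, 0.003428630165010769, -0.9999851013915318]]
t 15.05 pos [0.5565 0.1078 0.1106] shift [-0.1268 -0.0001  0.0368] spin 0.0012866168138487843 q6 0.435655260730628 F [ 0.8108  0.1989 -0.6028] open 0.0002788317066203478
R [[0.3306649713009073, 0.9437367982390249, 0.004640302158751451], [0.943738647753927, -0.3306797546641553, 0.0028748201411207186], [0.004247527534917808, 0.003428630165010769, -0.9999851013915318]]
t 15.05 pos [0.5565 0.1078 0.1106] shift [-0.18   -0.0002  0.0507] spin 0.0012866168138487843 q6 0.435655260730628 F [ 0.8108  0.1989 -0.6028] open 0.0002788317066203478
R [[0.3306649713009073, 0.9437367982390249, 0.004640302158751451], [0.943738647753927, -0.3306797546641553, 0.0028748201411207186], [0.004247527534917808, 0.003428630165010769, -0.9999851013915318]]
```

View pics/s8.png

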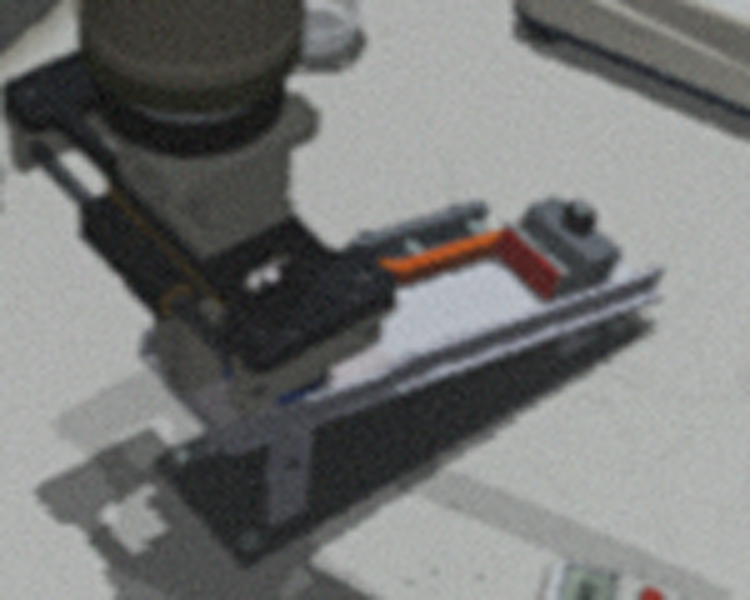

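```bash
cat > f.py <<'E'
from chute import *
from go import go
p=np.load('p.npy'); R,o=frame(p)
s=st(); print('chute pos',R.T@(s['tool_pos']-o),'F chute',R.T@s['force'],'t',s['t'],'M',s['wrist_torque'])
E
python3 -m pendant '[{"delta_pos":[-0.004,0,0.002],"spin":0},{"delta_pos":[-0.008,0,0.0035],"spin":0},{"delta_pos":[-0.012,0,0.0055],"spin":0},{"delta_pos":[-0.016,0,0.007],"spin":0},{"delta_pos":[-0.018,0,0.008],"spin":0},{"delta_pos":[-0.018,0,0.008],"spin":0}]'
python3 f.py
python3 -m pendant '[{"delta_pos":[-0.002,0,0.0005],"spin":0},{"delta_pos":[-0.004,0,0.001],"spin":0},{"delta_pos":[-0.006,0,0.0016],"spin":0},{"delta_pos":[-0.008,0,0.0021],"spin":0},{"delta_pos":[-0.01,0,0.0026],"spin":0}]'
python3 f.py
```

```text
t: 15.7
tool_pos: [0.5512, 0.0907, 0.1036]
orientation: [2.562, 1.816, 0.011]
force: [-0.2, 0.1, -0.2]
opening: 0.0007
chute pos [0.0005 0.1229 0.0103] F chute [-0.2301 -0.0534 -0.1679] t 15.7 M [ 0.0471 -0.0989 -0.0059]
t: 16.2
tool_pos: [0.5479, 0.0811, 0.1009]
orientation: [2.562, 1.816, 0.011]
force: [0.5, 0.8, 0.1]
opening: 0.0005
chute pos [0.0006 0.1125 0.0104] F chute [ 0.2328  0.9285 -0.1931] t 16.2 M [ 0.2068 -0.1668  0.    ]
```

```bash

python3 -m pendant '[{"delta_pos":[-0.003,0,0.0008],"spin":0},{"delta_pos":[-0.006,0,0.0017],"spin":0},{"delta_pos":[-0.009,0,0.0025],"spin":0},{"delta_pos":[-0.012,0,0.0033],"spin":0},{"delta_pos":[-0.015,0,0.0041],"spin":0},{"delta_pos":[-0.018,0,0.0049],"spin":0},{"delta_pos":[-0.021,0,0.0057],"spin":0}]'
python3 f.py
python3 - <<'E'
from chute import *
np.set_printoptions(precision=4,suppress=True)
p=np.load('p.npy'); R,o=frame(p)
for cam in ['scene','wrist']:
    c=robot.read_camera(cam)
    for d in robot.mark_of(cam,'puck_mid')[:1]:
        X=world(c,d['location']); print(cam,round(d['score'],2),'chute',R.T@(X-o))
    cv2.imwrite('pics/b_%s.png'%cam,c['color'] if cam=='wrist' else cv2.resize(c['color'][150:270,250:400],None,fx=5,fy=5,interpolation=cv2.INTER_CUBIC))
E
```

```text
t: 16.9
tool_pos: [0.541, 0.0611, 0.0952]
orientation: [2.562, 1.816, 0.012]
force: [1.4, 1.4, 3.0]
opening: 0.0003
chute pos [0.0007 0.0905 0.0102] F chute [0.8679 2.4734 2.398 ] t 16.9 M [ 0.2375 -0.1934  0.0067]
scene 0.46 chute [-0.0002  0.0551  0.0231]
```

View pics/b_scene.png

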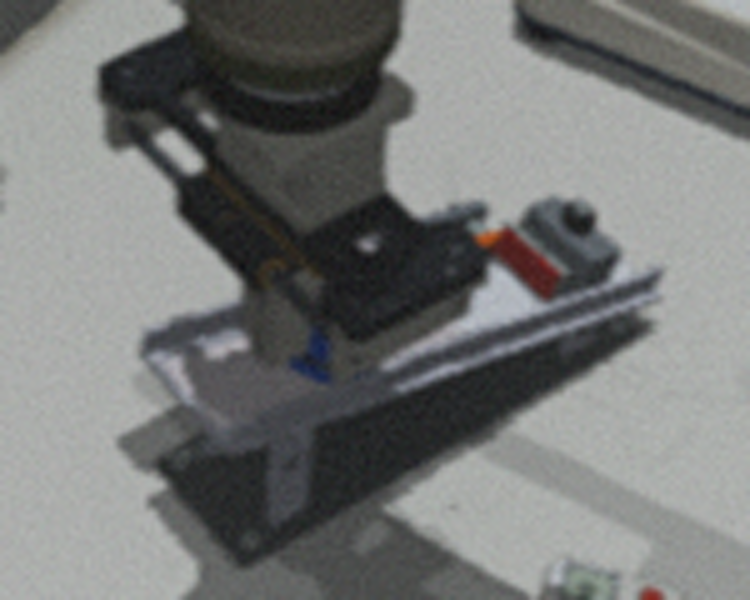

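View pics/b_wrist.png

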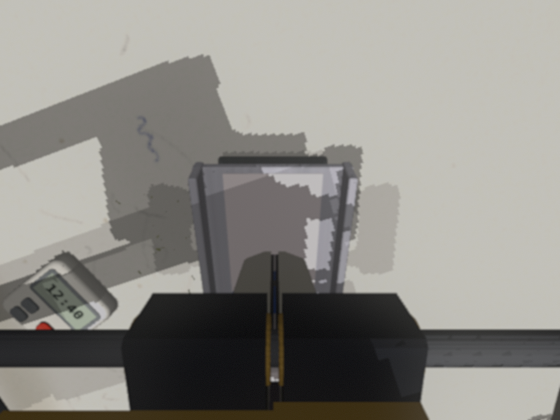

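```bash

python3 -m pendant '[{"delta_pos":[0,0,-0.001],"spin":0},{"delta_pos":[0,0,-0.0015],"spin":0},{"delta_pos":[0,0,-0.0015],"spin":0}]'; python3 f.py
python3 -m pendant '[{"delta_pos":[-0.003,0,0.0008],"spin":0},{"delta_pos":[-0.006,0,0.0016],"spin":0},{"delta_pos":[-0.009,0,0.0024],"spin":0},{"delta_pos":[-0.012,0,0.0032],"spin":0},{"delta_pos":[-0.015,0,0.004],"spin":0}]'
python3 f.py
```

```text
t: 17.4
tool_pos: [0.5406, 0.061, 0.0963]
orientation: [2.562, 1.816, 0.01]
force: [0.3, -0.0, -0.6]
opening: 0.0005
chute pos [0.0003 0.0906 0.0114] F chute [ 0.3192 -0.0905 -0.6409] t 17.4 M [-0.0166 -0.0244 -0.0574]
t: 17.9
tool_pos: [0.5356, 0.0466, 0.0922]
orientation: [2.562, 1.816, 0.01]
force: [0.3, 1.4, 0.7]
opening: 0.0006
chute pos [0.0004 0.0748 0.0113] F chute [-0.1491  1.6028  0.284 ] t 17.9 M [ 0.1599 -0.0666  0.0443]
```

```bash

python3 -m pendant '[{"delta_pos":[-0.002,0,0.0005],"spin":0},{"delta_pos":[-0.004,0,0.001],"spin":0},{"delta_pos":[-0.006,0,0.0015],"spin":0},{"delta_pos":[-0.008,0,0.002],"spin":0},{"delta_pos":[-0.01,0,0.0025],"spin":0}]'
python3 f.py
python3 -m pendant '[{"delta_pos":[-0.002,0,0.0005],"spin":0},{"delta_pos":[-0.004,0,0.001],"spin":0},{"delta_pos":[-0.006,0,0.0015],"spin":0},{"delta_pos":[-0.008,0,0.002],"spin":0},{"delta_pos":[-0.01,0,0.0025],"spin":0}]'
python3 f.py
python3 - <<'E'
from chute import *
c=robot.read_camera('scene')
cv2.imwrite('pics/s9.png',cv2.resize(c['color'][150:270,250:400],None,fx=5,fy=5,interpolation=cv2.INTER_CUBIC))
E
```

```text
t: 18.4
tool_pos: [0.5323, 0.037, 0.0896]
orientation: [2.562, 1.816, 0.01]
force: [-0.1, 0.2, 0.0]
opening: 0.0009
chute pos [0.0004 0.0643 0.0114] F chute [-0.1234  0.1528  0.0009] t 18.4 M [ 0.119  -0.0615  0.037 ]
t: 18.9
tool_pos: [0.5288, 0.0274, 0.0869]
orientation: [2.562, 1.816, 0.01]
force: [0.4, 1.0, 0.2]
opening: 0.0006
chute pos [0.0004 0.0538 0.0115] F chute [ 0.0027  1.1239 -0.0901] t 18.9 M [ 0.1055 -0.0924 -0.0222]
```

View pics/s9.png

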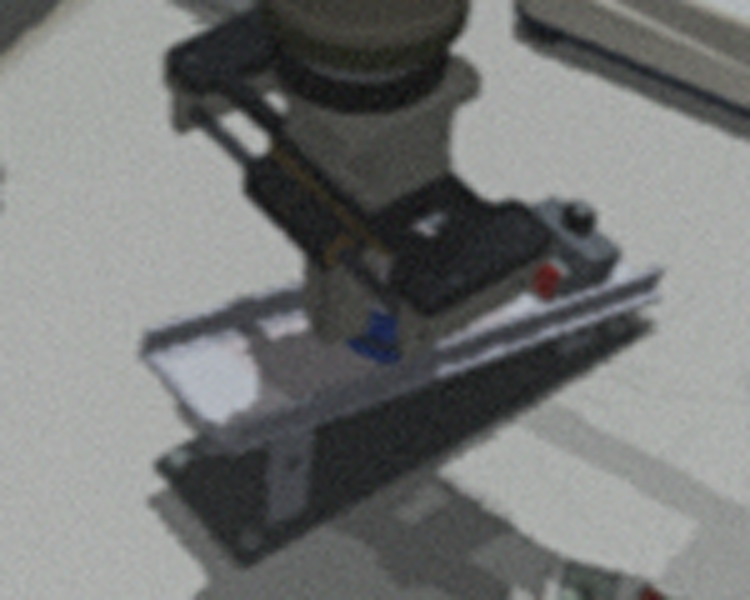

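```bash

python3 -m pendant '[{"delta_pos":[-0.002,0,0.0005],"spin":0},{"delta_pos":[-0.004,0,0.001],"spin":0},{"delta_pos":[-0.006,0,0.0015],"spin":0},{"delta_pos":[-0.008,0,0.002],"spin":0}]'
python3 f.py
python3 -m pendant '[{"delta_pos":[-0.002,0,0.0005],"spin":0},{"delta_pos":[-0.004,0,0.001],"spin":0},{"delta_pos":[-0.006,0,0.0015],"spin":0},{"delta_pos":[-0.008,0,0.002],"spin":0}]'
python3 f.py
```

```text
t: 19.35
tool_pos: [0.526, 0.0194, 0.0847]
orientation: [2.562, 1.816, 0.009]
force: [0.2, 0.2, 0.3]
opening: -0.0001
chute pos [0.0003 0.045  0.0115] F chute [0.1534 0.326  0.2302] t 19.35 M [ 0.1554 -0.1504  0.0146]
t: 19.75
tool_pos: [0.5231, 0.0127, 0.0827]
orientation: [-2.563, -1.816, -0.01]
force: [-1.4, 6.6, 2.0]
opening: 0.0004
chute pos [-0.0001  0.0374  0.0115] F chute [-3.546   6.0667  0.4477] t 19.75 M [ 1.1828  0.1666 -0.0161]
```

```bash

python3 -m pendant '[{"delta_pos":[-0.002,0,0.0005],"spin":0},{"delta_pos":[-0.004,0,0.001],"spin":0}]'
python3 f.py
python3 -m pendant '[{"delta_pos":[-0.002,0,0.0005],"spin":0},{"delta_pos":[-0.004,0,0.001],"spin":0}]'
python3 f.py
```

```text
t: 19.95
tool_pos: [0.5217, 0.0102, 0.0819]
orientation: [-2.561, -1.816, -0.012]
force: [-0.9, 8.3, 2.7]
opening: 0.0004
chute pos [-0.0006  0.0345  0.0114] F chute [-3.6534  7.9964  0.6382] t 19.95 M [ 1.5756  0.2307 -0.0286]
t: 20.15
tool_pos: [0.5203, 0.0079, 0.0812]
orientation: [-2.559, -1.815, -0.015]
force: [-1.6, 9.1, 3.7]
opening: 0.0001
chute pos [-0.0011  0.0318  0.0114] F chute [-4.5042  8.8007  1.5353] t 20.15 M [ 1.5901  0.3156 -0.0441]
```

```bash

for k in 1; do python3 -m pendant '[{"delta_pos":[-0.001,0,0.0003],"spin":0},{"delta_pos":[-0.002,0,0.0005],"spin":0},{"delta_pos":[-0.003,0,0.0008],"spin":0},{"delta_pos":[-0.004,0,0.001],"spin":0}]'
python3 f.py;done
python3 -m pendant '[{"delta_pos":[-0.001,0,0.0003],"spin":0},{"delta_pos":[-0.002,0,0.0005],"spin":0},{"delta_pos":[-0.003,0,0.0008],"spin":0},{"delta_pos":[-0.004,0,0.001],"spin":0}]'
python3 f.py
```

```text
t: 20.55
tool_pos: [0.5188, 0.0055, 0.0805]
orientation: [-2.557, -1.814, -0.016]
force: [-1.9, 8.2, 3.7]
opening: 0.0005
chute pos [-0.0017  0.0289  0.0114] F chute [-4.5566  7.8051  1.7274] t 20.55 M [ 1.3762  0.2785 -0.0503]
t: 20.95
tool_pos: [0.5173, 0.0027, 0.0796]
orientation: [-2.555, -1.814, -0.017]
force: [-1.6, 6.3, 2.8]
opening: 0.0006
chute pos [-0.0022  0.0257  0.0114] F chute [-3.6072  5.9736  1.3291] t 20.95 M [ 1.093   0.2857 -0.0195]
```

```bash

python3 - <<'E'
from go import *
p=np.load('p.npy')
from chute import *
go(w(p,[-.002,-.02,.0115]),p[2])
c=robot.read_camera('scene')
cv2.imwrite('pics/s10.png',cv2.resize(c['color'][150:270,250:400],None,fx=5,fy=5,interpolation=cv2.INTER_CUBIC))
c=robot.read_camera('top')
cv2.imwrite('pics/t10.png',cv2.resize(c['color'][180:300,220:380],None,fx=5,fy=5,interpolation=cv2.INTER_CUBIC))
E
```

```text
t 20.95 pos [0.5173 0.0027 0.0796] shift [-0.0443  0.0002  0.0111] spin 0.0020918676013261805 q6 0.2280046653744481 F [-1.6003  6.3205  2.8201] open 0.000635067084192214
R [[0.32987628804402264, 0.944014341755568, 0.004307800610414114], [0.9439232785985472, -0.32990431188915187, 0.013114462120683611], [0.013801402322469803, -0.0002599168083341364, -0.999904722329676]]
```

View pics/s10.png

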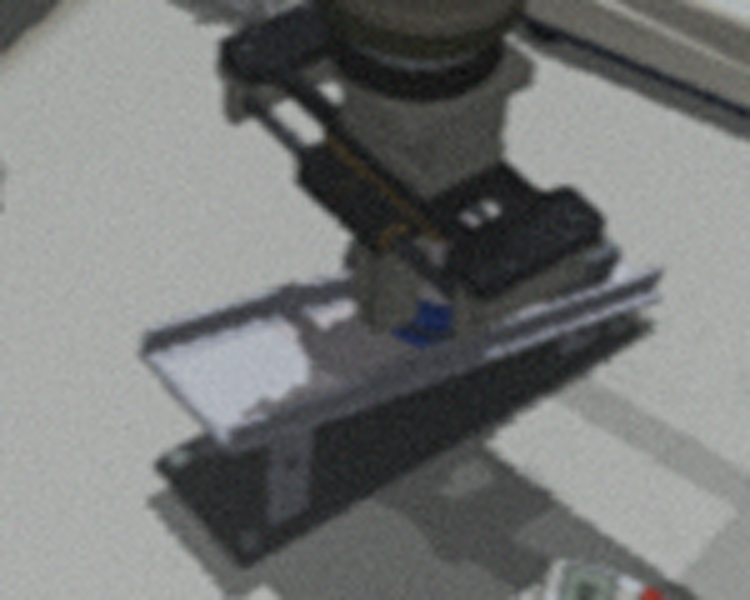

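View pics/t10.png

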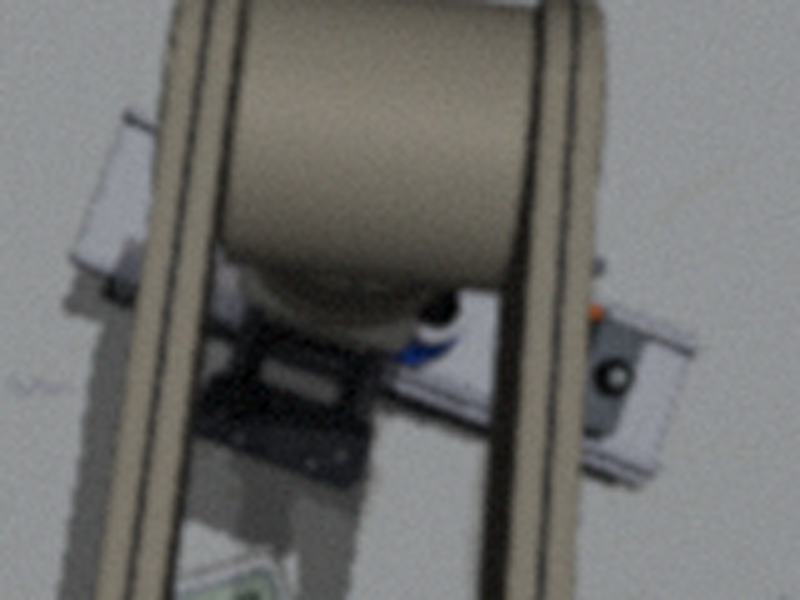

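```bash

python3 -m pendant '[{"delta_pos":[-0.002,0,0.0005],"spin":0},{"delta_pos":[-0.004,0,0.001],"spin":0},{"delta_pos":[-0.006,0,0.0015],"spin":0}]'
python3 f.py
python3 -m pendant '[{"delta_pos":[-0.002,0,0.0005],"spin":0},{"delta_pos":[-0.004,0,0.001],"spin":0},{"delta_pos":[-0.006,0,0.0015],"spin":0}]'
python3 f.py
```

```text
t: 21.35
tool_pos: [0.5155, -0.0024, 0.0783]
orientation: [-2.554, -1.814, -0.019]
force: [-0.2, 5.8, 1.1]
opening: 0.0009
chute pos [-0.0023  0.0201  0.0115] F chute [-2.149   5.5162 -0.3232] t 21.35 M [ 0.965  -0.1408  0.0222]
t: 21.65
tool_pos: [0.5139, -0.0073, 0.0771]
orientation: [-2.554, -1.814, -0.021]
force: [1.0, 5.1, 1.5]
opening: 0.0007
chute pos [-0.0021  0.0148  0.0117] F chute [-0.7761  5.2984  0.1136] t 21.65 M [ 1.0042 -0.2144 -0.0222]
```

```bash

python3 -m pendant '[{"delta_pos":[-0.002,0,0.0005],"spin":0},{"delta_pos":[-0.004,0,0.001],"spin":0},{"delta_pos":[-0.006,0,0.0015],"spin":0}]'
python3 f.py
python3 -m pendant '[{"delta_pos":[-0.002,0,0.0005],"spin":0},{"delta_pos":[-0.004,0,0.001],"spin":0},{"delta_pos":[-0.006,0,0.0015],"spin":0}]'
python3 f.py
```

```text
t: 21.95
tool_pos: [0.5123, -0.0123, 0.0758]
orientation: [-2.553, -1.814, -0.024]
force: [0.4, 5.2, 2.3]
opening: 0.0004
chute pos [-0.002   0.0094  0.0118] F chute [-1.319   5.4808  0.8744] t 21.95 M [ 0.9249 -0.1797 -0.065 ]
t: 22.25
tool_pos: [0.5107, -0.0172, 0.0745]
orientation: [-2.552, -1.814, -0.026]
force: [1.5, 5.2, 1.4]
opening: 0.0004
chute pos [-0.0019  0.0041  0.0118] F chute [-0.3656  5.5962 -0.0039] t 22.25 M [ 0.9497 -0.1882 -0.0286]
```

```bash

python3 - <<'E'
from chute import *
c=robot.read_camera('scene')
cv2.imwrite('pics/s11.png',cv2.resize(c['color'][150:270,280:400],None,fx=5,fy=5,interpolation=cv2.INTER_CUBIC))
E
```

```text
(no output)
```

View pics/s11.png

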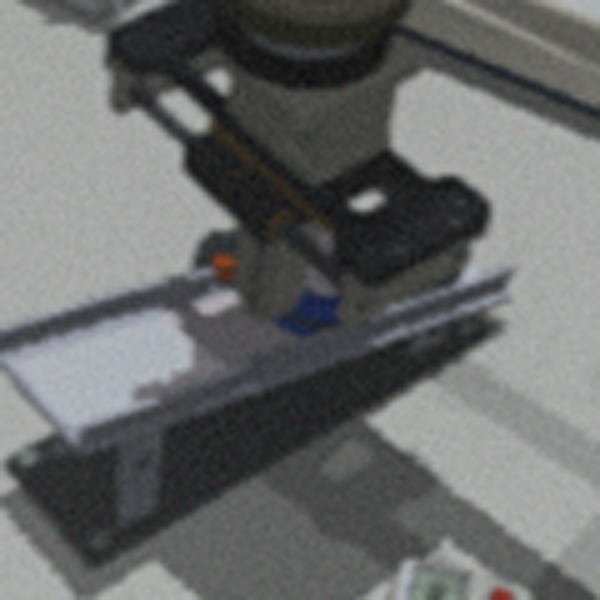

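```bash

python3 -m pendant '[{"delta_pos":[-0.001,0,0.0003],"spin":0},{"delta_pos":[-0.002,0,0.0005],"spin":0},{"delta_pos":[-0.003,0,0.0008],"spin":0},{"delta_pos":[-0.004,0,0.001],"spin":0}]'
python3 f.py
python3 -m pendant '[{"delta_pos":[-0.001,0,0.0003],"spin":0},{"delta_pos":[-0.002,0,0.0005],"spin":0},{"delta_pos":[-0.003,0,0.0008],"spin":0},{"delta_pos":[-0.004,0,0.001],"spin":0}]'
python3 f.py
```

```text
t: 22.7
tool_pos: [0.5096, -0.0207, 0.0736]
orientation: [-2.552, -1.813, -0.028]
force: [0.8, 5.2, 1.5]
opening: 0.0007
chute pos [-0.0018  0.0003  0.0119] F chute [-0.9801  5.3807  0.1124] t 22.7 M [ 0.9185 -0.2227 -0.0498]
t: 23.1
tool_pos: [0.5085, -0.0238, 0.0728]
orientation: [-2.551, -1.813, -0.029]
force: [0.9, 5.4, 1.1]
opening: 0.0007
chute pos [-0.0018 -0.003   0.012 ] F chute [-0.9926  5.5328 -0.3104] t 23.1 M [ 0.9494 -0.1997 -0.0031]
```

```bash

python3 -m pendant '[{"delta_pos":[-0.001,0,0.0003],"spin":0},{"delta_pos":[-0.002,0,0.0005],"spin":0},{"delta_pos":[-0.003,0,0.0008],"spin":0}]'
python3 f.py
python3 -m pendant '[{"delta_pos":[-0.001,0,0.0003],"spin":0},{"delta_pos":[-0.002,0,0.0005],"spin":0}]'
python3 f.py
```

```text
t: 23.4
tool_pos: [0.5078, -0.026, 0.0721]
orientation: [-2.551, -1.813, -0.031]
force: [0.5, 6.1, 2.2]
opening: 0.0007
chute pos [-0.0017 -0.0054  0.0119] F chute [-1.5398  6.2432  0.5776] t 23.4 M [ 0.93   -0.2559 -0.0172]
t: 23.6
tool_pos: [0.5074, -0.0272, 0.0718]
orientation: [-2.55, -1.813, -0.033]
force: [1.1, 6.1, 1.2]
opening: 0.0007
chute pos [-0.0017 -0.0068  0.012 ] F chute [-1.0011  6.1687 -0.404 ] t 23.6 M [ 0.9865 -0.1925  0.0506]
```

```bash

python3 -m pendant '[{"delta_pos":[-0.001,0,0.0003],"spin":0},{"delta_pos":[-0.002,0,0.0005],"spin":0}]'
python3 f.py
python3 -m pendant '[{"delta_pos":[-0.001,0,0.0003],"spin":0},{"delta_pos":[-0.002,0,0.0005],"spin":0}]'
python3 f.py
```

```text
t: 23.8
tool_pos: [0.507, -0.0284, 0.0715]
orientation: [-2.55, -1.813, -0.035]
force: [1.5, 6.3, 1.6]
opening: 0.0005
chute pos [-0.0017 -0.0081  0.012 ] F chute [-0.7     6.5878 -0.1005] t 23.8 M [ 0.9244 -0.2119  0.0584]
t: 24.0
tool_pos: [0.5066, -0.0296, 0.0712]
orientation: [-2.549, -1.813, -0.036]
force: [1.3, 5.1, 1.2]
opening: 0.0005
chute pos [-0.0017 -0.0094  0.012 ] F chute [-0.4671  5.392  -0.1607] t 24.0 M [ 0.901  -0.2298  0.0051]
```

```bash

python3 - <<'E'
from chute import *
for cam in ['scene','wrist']:
    c=robot.read_camera(cam)
    cv2.imwrite('pics/c12%s.png'%cam,cv2.resize(c['color'][150:270,280:400],None,fx=5,fy=5,interpolation=cv2.INTER_CUBIC) if cam=='scene' else c['color'])
E
```

```text
(no output)
```

View pics/c12scene.png

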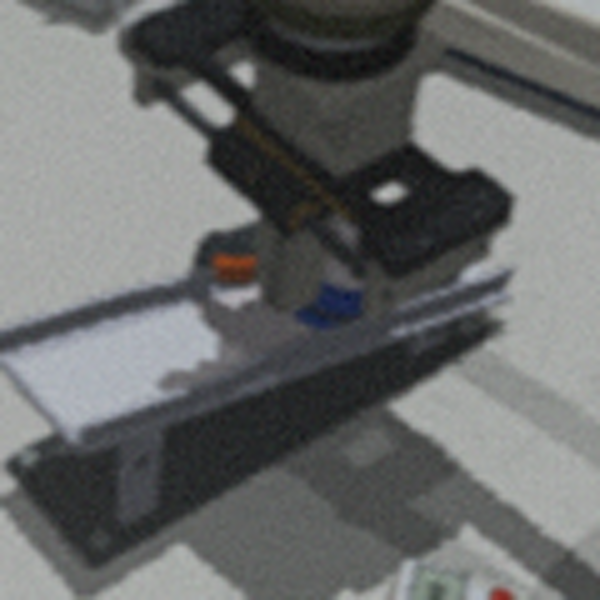

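```bash

for k in a; do python3 -m pendant '[{"delta_pos":[-0.001,0,0.0003],"spin":0},{"delta_pos":[-0.002,0,0.0005],"spin":0}]'|grep xx
python3 f.py; done
python3 -m pendant '[{"delta_pos":[-0.001,0,0.0003],"spin":0},{"delta_pos":[-0.002,0,0.0005],"spin":0}]' |grep xx
python3 f.py
```

```text
chute pos [-0.0016 -0.0109  0.012 ] F chute [-0.7552  5.2958 -0.3278] t 24.3 M [ 0.913  -0.1971 -0.0114]
chute pos [-0.0016 -0.0122  0.0121] F chute [-0.82    6.0503 -0.2402] t 24.5 M [ 1.0278 -0.205  -0.0685]
```

```bash

python3 -m pendant '[{"delta_pos":[-0.001,0,0.0003],"spin":0},{"delta_pos":[-0.002,0,0.0005],"spin":0}]'|grep xx
python3 f.py
python3 -m pendant '[{"delta_pos":[-0.001,0,0.0003],"spin":0},{"delta_pos":[-0.002,0,0.0005],"spin":0}]' |grep xx
python3 f.py
```

```text
chute pos [-0.0016 -0.0135  0.0121] F chute [-1.6498  4.704  -0.6081] t 24.7 M [ 0.9487 -0.2119  0.0098]
chute pos [-0.0015 -0.0147  0.0121] F chute [-1.3451  7.3778 -0.4308] t 24.9 M [ 1.1428 -0.224  -0.005 ]
```

```bash

python3 -m pendant '[{"delta_pos":[-0.001,0,0.0003],"spin":0},{"delta_pos":[-0.0015,0,0.0004],"spin":0}]'|grep xx
python3 f.py
python3 -m pendant '[{"delta_pos":[-0.001,0,0.0003],"spin":0},{"delta_pos":[-0.0015,0,0.0004],"spin":0}]' |grep xx
python3 f.py
```

```text
chute pos [-0.0016 -0.0153  0.012 ] F chute [-1.8918  7.3139 -0.957 ] t 25.1 M [ 1.2547 -0.2558  0.0092]
chute pos [-0.0015 -0.0158  0.012 ] F chute [-1.1723  7.1217  0.0661] t 25.3 M [ 1.3075 -0.324  -0.0209]
```

```bash

python3 -m pendant '[{"delta_pos":[-0.001,0,0.0003],"spin":0},{"delta_pos":[-0.0015,0,0.0004],"spin":0}]'|grep xx
python3 f.py
python3 -m pendant '[{"delta_pos":[-0.001,0,0.0003],"spin":0},{"delta_pos":[-0.0015,0,0.0004],"spin":0}]' |grep xx
python3 f.py
```

```text
chute pos [-0.0015 -0.0161  0.012 ] F chute [-1.9219  8.2182  0.7424] t 25.5 M [ 1.4421 -0.296   0.0234]
chute pos [-0.0015 -0.0164  0.012 ] F chute [-1.2439  7.5764  0.3631] t 25.7 M [ 1.46   -0.2755  0.0309]
```

```bash

python3 -m pendant '[{"delta_pos":[-0.001,0,0.0003],"spin":0},{"delta_pos":[-0.002,0,0.0005],"spin":0}]'|grep xx
python3 f.py
python3 -m pendant '[{"delta_pos":[-0.001,0,0.0003],"spin":0},{"delta_pos":[-0.002,0,0.0005],"spin":0}]' |grep xx
python3 f.py
```

```text
chute pos [-0.0015 -0.0171  0.012 ] F chute [-0.7809 10.0295 -0.1306] t 25.9 M [ 1.6285 -0.3029 -0.0366]
chute pos [-0.0015 -0.0177  0.012 ] F chute [-1.4076  9.4166  0.4729] t 26.1 M [ 1.7649 -0.286  -0.0227]
```

```bash

python3 -m pendant '[{"delta_pos":[0.003,0,-0.001],"spin":0},{"delta_pos":[0.008,0,-0.003],"spin":0},{"delta_pos":[0.018,0,-0.007],"spin":0},{"delta_pos":[0.03,0,-0.015],"spin":0},{"delta_pos":[0.04,0,-0.04],"spin":0},{"delta_pos":[0.04,0,-0.08],"spin":0},{"delta_pos":[0.02,0,-0.12],"spin":0},{"delta_pos":[-0.02,0,-0.17],"spin":0},{"delta_pos":[-0.05,0,-0.2],"spin":0},{"delta_pos":[-0.05,0,-0.2],"spin":0}]'
python3 - <<'E'
from chute import *
np.set_printoptions(precision=4,suppress=True)
p=np.load('p.npy'); R,o=frame(p)
for cam in ['scene','wrist']:
    c=robot.read_camera(cam)
    for l in ['puck_mid','reagent_bottle','weighing_bottle']:
        for d in robot.mark_of(cam,l)[:1]:
            X=world(c,d['location']); print(cam,l,round(d['score'],2),X,'chute',R.T@(X-o))
    cv2.imwrite('pics/c13%s.png'%cam,cv2.resize(c['color'][150:270,280:400],None,fx=5,fy=5,interpolation=cv2.INTER_CUBIC) if cam=='scene' else c['color'])
E
python3 f.py
```

```text
t: 27.1
tool_pos: [0.4857, -0.0953, 0.2732]
orientation: [-2.548, -1.812, -0.067]
force: [0.4, 1.1, 0.5]
opening: 0.0004
scene puck_mid 0.85 [ 0.4911 -0.0738  0.074 ] chute [-0.0017 -0.0539  0.0268]
scene reagent_bottle 0.72 [ 0.7232  0.186  -0.0004] chute [ 0.1311  0.2382 -0.128 ]
scene weighing_bottle 0.74 [ 0.7065 -0.237   0.0021] chute [ 0.2558 -0.1521 -0.0215]
wrist puck_mid 0.56 [ 0.4942 -0.0679  0.0778] chute [-0.0006 -0.0465  0.0287]
wrist weighing_bottle 0.73 [ 0.7033 -0.2321 -0.0016] chute [ 0.2511 -0.1496 -0.026 ]
chute pos [-0.0029 -0.0232  0.2162] F chute [-0.1933  0.437  -0.2469] t 27.5 M [-0.0677 -0.0577  0.0332]
```

View pics/c13scene.png

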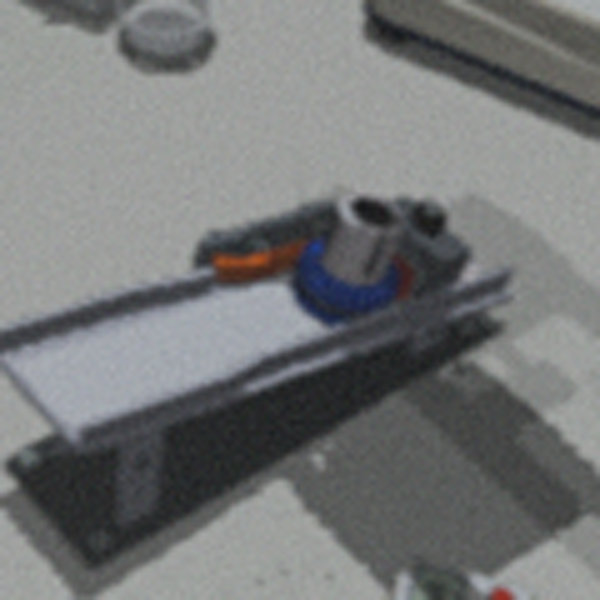

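View pics/c13wrist.png

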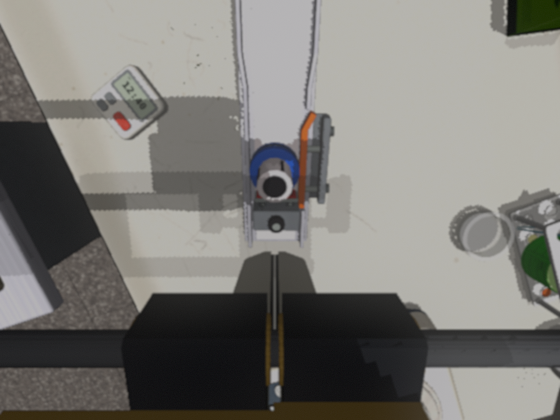

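```bash

python3 - <<'E'
import cv2
a=cv2.imread('pics/c13wrist.png')[130:230,230:330]; cv2.imwrite('pics/z13.png',cv2.resize(a,None,fx=6,fy=6,interpolation=cv2.INTER_CUBIC))
E
```

```text
(no output)
```

View pics/z13.png

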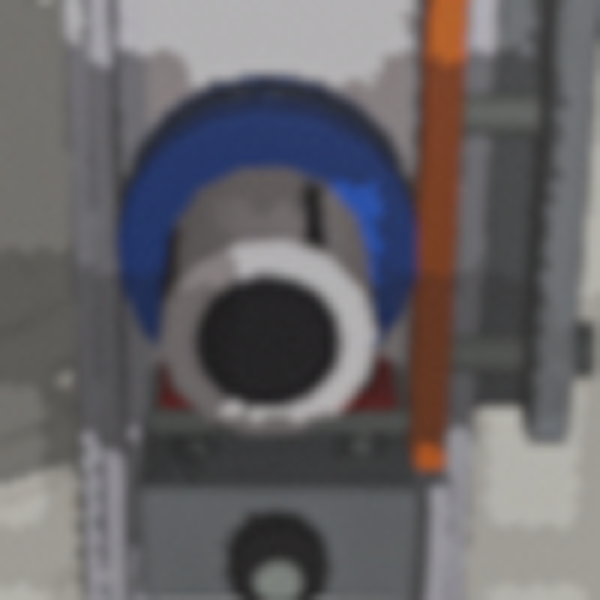

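```bash

python3 - <<'E'
from chute import *
from scipy.optimize import least_squares
c=robot.read_camera('wrist'); p=np.load('p.npy')
f=lambda c,u,z:least_squares(lambda q:pix(c,w(p,[q[0],q[1],z]))-np.array(u),[0,-.08]).x[1]
# old camera pose rebuilt from printed numbers
R0=np.array([[.9444,-.3288,.0021],[-.3162,-.9062,.2808],[-.0905,-.2659,-.9598]]);t0=-R0@np.array([.5133,-.0051,.5044])
c0=dict(camera_matrix=c['camera_matrix'],R=R0,t=t0)
a,b=f(c0,(276.6,184.0),.026),f(c0,(276.6,197.0),.030)
e,g=f(c,(275,197.5),.026),f(c,(275,210.4),.030)
print('before face,gate',a,b,a-b,'now',e,g,e-g,'moved',(a-b)-(e-g))
E
```

```text
before face,gate -0.07471148976058688 -0.09081559850408319 0.016104108743496312 now -0.07792054733322273 -0.09099319030079345 0.013072642967570713 moved 0.0030314657759255986
```

```bash
python3 -c "
from h import *
print(st()['t'],st()['force']); print(robot.close_job())"
```

```text
27.55 [0.12746112 0.19316639 0.05134786]
the job is handed in; nothing more can be done
None
```

I set the puck in the wide mouth of the chute and pushed it past the brake with closed fingertips low on its base. It now rests against the red stop with the plate pushed back about 3–4 mm. I backed the arm well clear and handed the job in at 27.6 s; no verdict was reported.

- **In the mouth:** the puck stood flat on the floor at about y = 0.09 m. The networks put its middle at 0.086 to 0.093 m, with height and sideways offset inside the limits.
- **Push:** drag in the brake was steady at about 5.4 N. The stop was felt when the push began to rise, and I stopped once the rise matched roughly 3.9 mm of stop travel.
- **Stop position after release:** the wrist picture gives about 3.0 mm of travel, against 3.9 mm by force and arm position. Both are inside the 1.5–7.5 mm band.
- **Puck position after release:** the two cameras disagree, with scene giving y = -0.054 m and wrist -0.047 m. Both are in range, and the puck looks flat on the floor with its base touching the plate.
- **Other checks:** nothing was touching the arm at the end. The weighing bottle (scene and wrist) and the dropper bottle (scene only) show within about 4 mm of their starting places, which is within the networks' error.

The fingertips scraped the chute floor lightly, at about 3 N, during the early push, so I raised them 1.5 mm.

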